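Pack the winery sample kit into its transport caddy

ROBOT

A 7-joint arm with a two-finger parallel gripper is mounted at the origin on the work surface. World frame = base frame: x ahead of the robot, y to its left, z up, the work surface at z = 0. Lengths are in m, angles in rad, forces in N, time in s.
With the tool pointing down it reaches from about 0.4 to 0.925 m from the base axis. Payload 5.6 kg.
Tool frame: the origin (TCP) lies at the very end of the fingers, on their centre line; the grasp point (between the pads) lies 19 mm behind it; z points along the fingers, y is the line along which they close (so a half turn about z gives the same grasp; the last joint's range is limited). The gripper opens to 85 mm and grips with 20 to 120 N. Pads are 22 mm wide; open, the fingers measure 114 mm over their backs; the gripper's body (76 mm by 85 mm) begins 54 mm behind the grasp point. The pads swing forward as they close: fully open they stand 13 mm farther back than shut.
Start: joints at [1.259, 0.468, -0.012, 1.603, 0.006, 1.071, -0.056], TCP at [0.173, -0.627, 0.231] pointing down, gripper open.
Joint ranges: [-2.53, 2.53], [-0.31, 2.02], [-1.57, 1.55], [0.28, 2.44], [-1.29, 4.43], [0.15, 1.84], [-2.92, 2.92]. Speed limits (rad/s): [2.57, 2.57, 3.14, 3.14, 3.14, 3.14, 3.14].

INTERFACE

Orientations are given as a unit quaternion [x, y, z, w].
In Python, from workcell import telemetry, viewer, manip, nets gives the robot as it stands.
- The arm moves only by the shell command python3 -m jog 'ROWS' [FORCE]. ROWS is a JSON object of lists of equal length, an entry for each row: "travel": the shift along the tool's x, y, z in units of 0.15 m (1.0 is 0.15 m), a list of three; "rot": the turn, a rotation vector about the tool's x, y, z in units of 360 degrees (1.0 is 360 degrees), a list of three; "grip": the opening, from 0 (shut) to 1 (fully open). A call has 1 to 5 rows; each row is the pose to reach, as a shift and turn from the pose commanded when the call began, along the tool's axes at that moment, turning the shorter way round; what a row does not reach only later rows make up. A row lasts 1/10 s, in which the tool goes at most 50 mm and 8.59 degrees, less where a joint would pass 70% of its speed; a pose out of reach is approached as far as the arm can. A call with a number of a shift or a turn outside -1 to 1 is refused whole. A call with a gripper value outside its range is refused whole. The fingers move at their own pace and stop on an object; FORCE is the grip in N (left out, the last holds). Time passes only in rows, so rows that repeat a pose let the fingers close. It gives the time, the measured TCP pose, the force, the opening and the grip force at its end, in the units of the state.
- telemetry.read_state(): the state, without advancing time (a new reading comes with each control period).
- viewer.read_camera(name): name is "side" or "top" or "wrist"; returns the picture (480x640x3 uint8, blue, green, red); there is no depth.
- viewer.calibration(name): a dict with "fx", "fy", "cx", "cy" (pixels), "dist" ([k1, k2, p1, p2, k3] as OpenCV has them; the pictures are not rectified), "R" (3x3) and "t" (3): a world point X has camera coordinates R X + t; the wrist camera has in their place "T_tool_cam" (4x4, takes a point from camera to tool coordinates, whose origin is the TCP and whose axes are the flange's). Camera axes: x right, y down, z forward; pixel columns grow to the right and rows downward; lengths in m; the calibration is good to about 2 mm. A picture is of the moment at which its call begins: read the wrist's pose just before it. calibration takes no time and is no camera call.
- manip.close_job(): hands the job in; it is judged then, once.
Trained networks look in the newest picture that a camera, given by its name, has taken for a name from the list of things; names that differ only in an ending like _2 or _b are one class to them, and where a whole thing is asked for, a point or a joint stands for the part that bears it (a point fixed in the world has none). Each returns a list of dicts, best first, with "score" (0 to 1); they miss things now and then, are a little off and sometimes report something else, mostly with a low value. They report only what shows in the picture. A call takes as long as a camera call.
- nets.spot_in(camera, thing): "xy" ([column, row] in pixels, amid what is visible of it).
The state is a dict: "time": time; "joints": joint angles; "joint_vel": joint speeds; "effort": joint torques, N m; "tool_pos": TCP position; "eef_rot": TCP orientation; "ft_force": force on the tool from outside, world axes, zero at the start; "torque": the same for the moment, N m; "opening": finger opening in m; "gripper_force": force on a finger pad.
Only numpy, scipy, OpenCV 4.12 (cv2) and the standard library are available. Lean on these libraries where they do the work, as an engineer would, in place of code of your own. Each camera call takes 0.05 s, during which the arm holds its last target. There are 200 camera calls.

TASK

Finish packing the sample kit into the grey caddy, which already holds one vial: the cuvette case, the round bottle and the square bottle go together into the large compartment, where they only just fit side by side, and the other vial goes into the free small pocket. Every piece, the first vial included, must end standing upright with its base on the caddy's floor; set them down, do not drop them. Leave the two flasks, the beaker and the steel canister where they stand.

Things in the scene. Friction and masses are not known exactly. Their poses are not given: they have to be found in the camera images.
- caddy: open grey caddy fixed to the bench at any yaw, 168 (x) x 107 (y) x 45 mm high; walls and floor 5 mm. Origin: centre of underside. Large compartment 117 (x) x 97 (y) mm, 40 deep, centred at x = -20.5, y = 0. Behind a 5 mm partition at +x: two pockets 36 x 36 mm, 40 deep, at x = +61, y = +30.5 and -30.5, a solid 25 mm block between them. All walls equally high
- main_floor (a point): centre of the large compartment's floor (5 mm above the bench), axes as the caddy's
- pocket_a (a point): centre of the floor of the pocket at the caddy's +y side (5 mm above the bench), axes as the caddy's
- pocket_b (a point): centre of the floor of the pocket at the caddy's -y side (5 mm above the bench), axes as the caddy's
- case: cuvette case: black plastic slab with a thin grey seam and a steel clasp, 112 mm (x) x 36 mm (y) x 72 mm high, standing. Origin: centre of its underside, z up
- round_bottle: round amber glass bottle with paper label: body 56 mm in diameter up to 68 mm height, shoulder narrowing to the neck (28 mm) at 80 mm, black cap 34 mm in diameter from 82 to 110 mm. Origin: centre of its underside, z up
- square_bottle: square white plastic bottle: body 54 x 54 mm up to 66 mm height (sides along x and y), shoulder to 74 mm, white round cap 34 mm in diameter from 76 to 104 mm. Origin: centre of its underside, z up
- vial_1: amber glass vial with black cap, cylinder 28 mm in diameter, 75 mm high. Origin: centre of its underside, z up
- vial_2: a second vial, the same as vial_1, that already stands in pocket_a of the caddy
- flask_1: bystander: conical glass flask, 64 mm in diameter at the foot, narrowing to a 26 mm neck (32 mm rim), 105 mm high. Origin: centre of its underside
- flask_2: bystander: a second conical flask, the same as flask_1
- canister: bystander: squat steel canister, 50 mm in diameter, 48 mm high. Origin: centre of its underside
- beaker: bystander: small glass beaker, 52 mm in diameter, 68 mm high. Origin: centre of its underside

How it is judged:
At the end, for the whole second after the job is handed in: Cuvette case and both bottles in the large compartment and one vial in each pocket (either way round), each with its underside within 5 mm of the caddy's floor, within 0.1 rad of upright, released and at rest (x of case in the frame of main_floor between -0.01 and 0.01 m and y of case in the frame of main_floor between -0.04 and 0.04 m and z of each of case, round_bottle, square_bottle in the frame of main_floor below 0.005 m and x of round_bottle in the frame of main_floor between -0.04 and 0.04 m and y of round_bottle in the frame of main_floor between -0.03 and 0.03 m and x of square_bottle in the frame of main_floor between -0.04 and 0.04 m and y of square_bottle in the frame of main_floor between -0.03 and 0.03 m and ((x of vial_1 in the frame of pocket_b between -0.012 and 0.012 m and y of vial_1 in the frame of pocket_b between -0.012 and 0.012 m and z of vial_1 in the frame of pocket_b below 0.005 m and x of vial_2 in the frame of pocket_a between -0.012 and 0.012 m and y of vial_2 in the frame of pocket_a between -0.012 and 0.012 m and z of vial_2 in the frame of pocket_a below 0.005 m) or (x of vial_1 in the frame of pocket_a between -0.012 and 0.012 m and y of vial_1 in the frame of pocket_a between -0.012 and 0.012 m and z of vial_1 in the frame of pocket_a below 0.005 m and x of vial_2 in the frame of pocket_b between -0.012 and 0.012 m and y of vial_2 in the frame of pocket_b between -0.012 and 0.012 m and z of vial_2 in the frame of pocket_b below 0.005 m)) and angle between each of case, round_bottle, square_bottle, vial_1, vial_2's own z axis and vertical below 0.1 rad and linear speed of each of case, round_bottle, square_bottle, vial_1, vial_2 below 0.03 m/s); the robot touches nothing.
It fails at once if a piece of the kit is dropped (moves faster than 0.7 m/s while not held, a fall of about 25 mm) ((contact force between the fingers and case below 0.2 N and linear speed of case above 0.7 m/s) or (contact force between the fingers and round_bottle below 0.2 N and linear speed of round_bottle above 0.7 m/s) or (contact force between the fingers and square_bottle below 0.2 N and linear speed of square_bottle above 0.7 m/s) or (contact force between the fingers and vial_1 below 0.2 N and linear speed of vial_1 above 0.7 m/s) or (contact force between the fingers and vial_2 below 0.2 N and linear speed of vial_2 above 0.7 m/s)).
It fails at once if a flask is shifted by more than 30 mm or tipped by more than 0.3 rad (distance of any of flask_1, flask_2 from where it was at the start of the episode above 0.03 m or angle between any of flask_1, flask_2's own z axis and vertical above 0.3 rad).
It fails at once if the beaker or the canister is shifted by more than 30 mm or tipped by more than 0.3 rad (distance of any of beaker, canister from where it was at the start of the episode above 0.03 m or angle between any of beaker, canister's own z axis and vertical above 0.3 rad).
It also fails if it takes over 72 s, if anything falls off the work surface, if the arm or the gripper's body presses on something with over 40 N, if the wrist force passes 120 N, or if a joint passes its speed limit or range.

## Working session

There is one attempt and no reset: what is moved stays moved. The work goes in short steps, Python scripts to look and compute and a shell command to move; the robot and the scene stay as the last step left them, time stands still between calls to the robot, and variables do not carry over. Pictures are saved under pics/ and viewed, at most 13 in all, crops included, and the job is handed in when it is done.

```bash
mkdir -p pics; ls; python3 - <<'E'
from workcell import telemetry, viewer, manip, nets
import cv2,numpy as np
s=telemetry.read_state(); print({k:np.round(v,3).tolist() for k,v in s.items()})
for c in ("top","side"):
    im=viewer.read_camera(c); cv2.imwrite(f"pics/{c}0.png",im)
    k=viewer.calibration(c); print(c,{a:np.round(b,4).tolist() for a,b in k.items()})
    for n in ["caddy","case","round_bottle","square_bottle","vial_1","flask_1","canister","beaker"]:
        print(n,[(np.round(d["xy"]).tolist(),round(d["score"],2)) for d in nets.spot_in(c,n)[:3]])
E
```

```text
pics
{'time': 0.0, 'joints': [1.259, 0.468, -0.012, 1.604, 0.006, 1.071, -0.056], 'joint_vel': [0.0, 0.001, -0.001, -0.001, -0.001, -0.001, 0.001], 'effort': [0.0, -53.239, 0.022, -25.131, 0.011, 0.008, -0.0], 'tool_pos': [0.172, -0.626, 0.23], 'eef_rot': [0.991, 0.134, -0.0, -0.001], 'ft_force': [-0.265, -0.686, 0.654], 'torque': [-0.002, -0.034, 0.028], 'gripper_force': 0.0, 'opening': 0.085}
top {'fx': 461.787, 'fy': 461.787, 'cx': 321.3788, 'cy': 234.5547, 'dist': [-0.0962, 0.0, 0.0, 0.0, 0.0], 'R': [[-0.0421, -0.9991, 0.0051], [-0.977, 0.0401, -0.2093], [0.2089, -0.0138, -0.9778]], 't': [0.0041, 0.5079, 0.9604]}
caddy [([295.0, 209.0], 0.86)]
case [([188.0, 277.0], 0.55), ([434.0, 205.0], 0.37)]
round_bottle [([192.0, 218.0], 0.73), ([431.0, 203.0], 0.7)]
square_bottle [([444.0, 270.0], 0.67)]
vial_1 [([434.0, 204.0], 0.76), ([272.0, 236.0], 0.64)]
flask_1 [([289.0, 211.0], 0.73), ([138.0, 268.0], 0.71), ([497.0, 261.0], 0.65)]
canister [([136.0, 216.0], 0.98), ([497.0, 260.0], 0.54)]
beaker [([484.0, 208.0], 0.6)]
side {'fx': 552.5596, 'fy': 552.5596, 'cx': 324.6264, 'cy': 237.621, 'dist': [-0.132, 0.0, 0.0, 0.0, 0.0], 'R': [[-0.9729, -0.2309, -0.0119], [-0.121, 0.5523, -0.8248], [0.1971, -0.801, -0.5653]], 't': [0.5235, 0.1046, 0.9963]}
caddy [([300.0, 266.0], 0.56)]
case [([351.0, 352.0], 0.65)]
round_bottle [([270.0, 330.0], 0.87)]
square_bottle [([402.0, 176.0], 0.59)]
vial_1 [([324.0, 263.0], 0.88), ([337.0, 176.0], 0.87), ([234.0, 408.0], 0.34)]
flask_1 [([320.0, 417.0], 0.97), ([402.0, 146.0], 0.76)]
canister [([232.0, 407.0], 0.9)]
beaker [([351.0, 151.0], 0.84)]
```

View pics/top0.png

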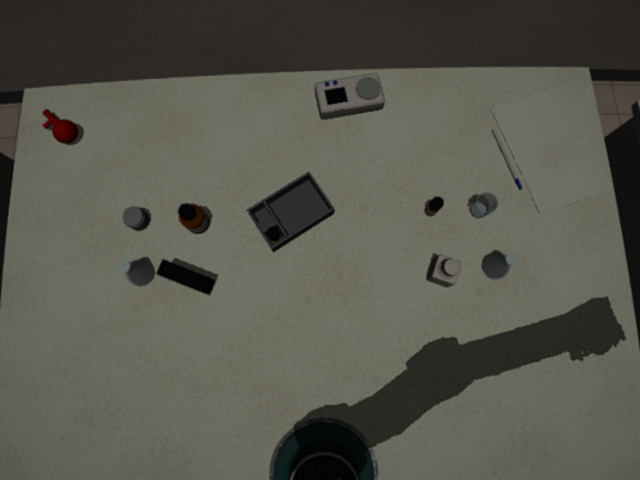

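View pics/side0.png

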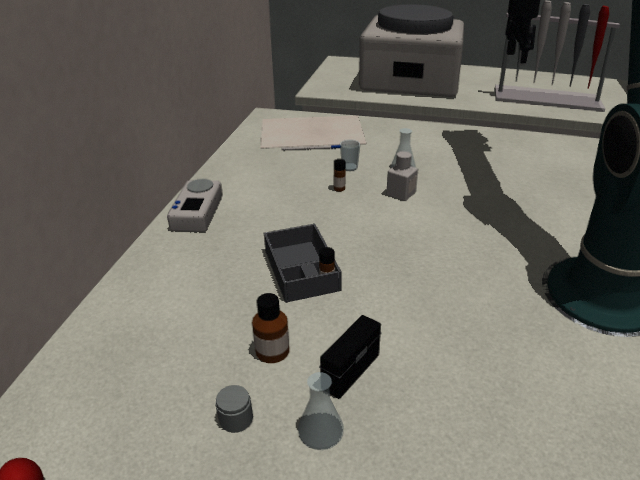

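Top view: the caddy is at (291,212) and its vial stands in the lower pocket at (272,235). The case is at (187,277), the round bottle's cap at (187,211), the square bottle at (445,268) and vial_1 at (433,206). Flask_1 (140,270) is close to the case, flask_2 is at (497,263), the beaker at (483,205) and the canister at (136,217). The side view agrees, and the vial in the caddy (328,262) looks upright.

```bash
cat > h.py <<'E'
from workcell import telemetry, viewer, manip, nets
import cv2, numpy as np
from scipy.spatial.transform import Rotation as Ro
def cam(name, st=None):
    k=viewer.calibration(name); K=np.array([[k["fx"],0,k["cx"]],[0,k["fy"],k["cy"]],[0,0,1]])
    if "R" in k: R,t=np.array(k["R"]),np.array(k["t"])
    else:
        st=st or telemetry.read_state(); T=np.eye(4); T[:3,:3]=Ro.from_quat(st["eef_rot"]).as_matrix(); T[:3,3]=st["tool_pos"]
        M=np.linalg.inv(T@np.array(k["T_tool_cam"])); R,t=M[:3,:3],M[:3,3]
    return K,np.array(k["dist"]),R,t
def proj(c,X):
    K,d,R,t=c; return cv2.projectPoints(np.atleast_2d(np.array(X,float)),cv2.Rodrigues(R)[0],t,K,d)[0][:,0]
def ray(c,px,z):
    K,d,R,t=c; n=cv2.undistortPoints(np.array(px,float).reshape(-1,1,2),K,d)[:,0]
    D=np.c_[n,np.ones(len(n))]@R; C=-R.T@t
    return C+D*((z-C[2])/D[:,2])[:,None]
def snap(name):
    s=telemetry.read_state(); im=viewer.read_camera(name); return im,cam(name,s),s
def yaw(s): # direction of tool x axis in the world
    m=Ro.from_quat(s["eef_rot"]).as_matrix(); return np.arctan2(m[1,0],m[0,0])
def go(pos,yw=None,s=None):
    """shift (units of .15 m, tool axes) and turn (units of 360 deg, about tool z) to reach pos, tool-x yaw (mod pi)"""
    s=s or telemetry.read_state(); r=Ro.from_quat(s["eef_rot"])
    sh=r.inv().apply(np.array(pos)-s["tool_pos"])/.15
    if yw is None: return np.round(sh,3)
    tgt=[Ro.from_euler("z",yw+a)*Ro.from_quat([1,0,0,0]) for a in (0,np.pi)]
    rv=[(r.inv()*q).as_rotvec()/(2*np.pi) for q in tgt]
    return np.round(sh,3),[np.round(v,4) for v in rv]
E
python3 - <<'E'
from h import *
t=cam("top"); s=cam("side")
T={"caddy":((291,212),.045),"case_top":((187,276),.072),"round cap":((187,211),.11),"sq cap":((451,267),.104),"vial1 top":((436,203),.075),"vial2 top":((272,234),.08),"canister":((133,214),.048),"flask1 foot":((141,272),0),"flask2 foot":((496,265),0),"beaker":((480,210),.0)}
for n,(p,z) in T.items(): print(n,np.round(ray(t,p,z)[0],3))
S={"round cap":((268,300),.11),"sq cap":((403,156),.104),"vial1 top":((340,161),.075),"vial2 top":((328,251),.08),"case":((351,338),.072),"canister":((233,393),.048),"flask1 foot":((320,430),0)}
for n,(p,z) in S.items(): print("S",n,np.round(ray(s,p,z)[0],3))
k=viewer.calibration("wrist");print({a:np.round(b,4).tolist() for a,b in k.items()})
print(yaw(telemetry.read_state()))
E
```

```text
caddy [0.564 0.049 0.045]
case_top [0.425 0.273 0.072]
round cap [0.558 0.265 0.11 ]
sq cap [ 0.417 -0.282  0.104]
vial1 top [ 0.564 -0.271  0.075]
vial2 top [0.508 0.089 0.08 ]
canister [0.574 0.407 0.048]
flask1 foot [0.448 0.402 0.   ]
flask2 foot [ 0.43 -0.42  0.  ]
beaker [ 0.563 -0.397  0.   ]
S round cap [0.561 0.268 0.11 ]
S sq cap [ 0.42  -0.276  0.104]
S vial1 top [ 0.566 -0.278  0.075]
S vial2 top [0.511 0.085 0.08 ]
S case [0.43  0.282 0.072]
S canister [0.574 0.401 0.048]
S flask1 foot [0.45 0.4  0.  ]
{'fx': 361.9317, 'fy': 361.9317, 'cx': 319.8616, 'cy': 241.6083, 'dist': [0.0076, 0.0, 0.0, 0.0, 0.0], 'T_tool_cam': [[-0.0005, -0.9565, -0.2918, 0.0763], [1.0, -0.0003, -0.0008, 0.0012], [0.0007, -0.2918, 0.9565, -0.1426], [0.0, 0.0, 0.0, 1.0]]}
0.2686581001511652
```

```bash
python3 - <<'E'
from h import *
print(go([0.49,-0.277,0.23],0.0))
E
```

```text
(array([ 2.659, -1.686,  0.008]), [array([0.    , 0.    , 0.0428]), array([-0.    ,  0.    , -0.4572])])
```

```bash
python3 -m jog '{"travel":[[0.89,-0.56,0],[0.89,-0.56,0],[0.89,-0.56,0],[0.89,-0.56,0]],"rot":[[0,0,0],[0,0,0],[0,0,0],[0,0,0]],"grip":[1,1,1,1]}'
python3 -m jog '{"travel":[[0.89,-0.56,0],[0.89,-0.56,0],[0.89,-0.56,0],[0.89,-0.56,0]],"rot":[[0,0,0],[0,0,0],[0,0,0],[0,0,0]],"grip":[1,1,1,1]}'
python3 -m jog '{"travel":[[0.89,-0.56,0],[0.89,-0.56,0],[0.89,-0.56,0],[0.89,-0.56,0],[0.89,-0.56,0]],"rot":[[0,0,0],[0,0,0],[0,0,0],[0,0,0],[0,0,0]],"grip":[1,1,1,1,1]}'
python3 - <<'E'
from h import *
im,c,s=snap("wrist"); cv2.imwrite("pics/w1.png",im); np.save("w1.npy",np.r_[s["tool_pos"],s["eef_rot"]])
print(s["time"],s["tool_pos"],yaw(s))
for n in ["square_bottle","vial_1","flask_1","beaker","caddy"]: print(n,[(np.round(d["xy"]).tolist(),round(d["score"],2)) for d in nets.spot_in("wrist",n)[:3]])
print(go([0.50,0.0,0.23]), go([.5,.27,.23]))
E
```

```text
time: 1.3
tool_pos: [0.2849, -0.505, 0.2316]
eef_rot: [0.99, 0.139, 0.002, -0.001]
ft_force: [0.4, -0.4, 0.4]
opening: 0.0854
gripper_force: 0.0
time: 1.7
tool_pos: [0.3904, -0.3883, 0.2317]
eef_rot: [0.99, 0.139, 0.001, -0.001]
ft_force: [-0.2, 0.4, 0.6]
opening: 0.0854
gripper_force: 0.0
time: 2.2
tool_pos: [0.4929, -0.276, 0.2312]
eef_rot: [0.991, 0.136, 0.0, -0.0]
ft_force: [-0.6, 0.3, 0.6]
opening: 0.0857
gripper_force: 0.0
2.2 [ 0.49294264 -0.27603073  0.23124697] 0.27265183238387775
square_bottle [([307.0, 288.0], 0.69)]
vial_1 []
flask_1 [([422.0, 287.0], 0.59)]
beaker [([468.0, 172.0], 0.9)]
caddy [([42.0, 42.0], 0.86)]
[ 0.548 -1.779  0.008] [ 1.021 -3.516  0.007]
```

View pics/w1.png

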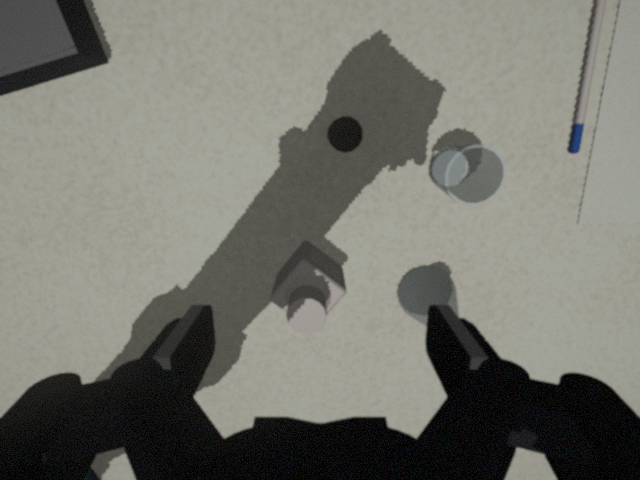

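Wrist view: the square bottle's cap is near (306,314), vial_1's cap at (345,134), the beaker at (470,172), and the caddy's corner is at top left.

```bash
python3 -c "
from h import *
print(go([0.55,0.045,0.25]))"
```

```text
[ 0.949 -1.981 -0.126]
```

```bash
python3 -m jog '{"travel":[[0.475,-0.99,-0.06],[0.475,-0.99,-0.06],[0.475,-0.99,-0.06],[0.475,-0.99,-0.06]],"rot":[[0,0,0],[0,0,0],[0,0,0],[0,0,0]],"grip":[1,1,1,1]}' >/dev/null
python3 -m jog '{"travel":[[0.475,-0.99,-0.06],[0.475,-0.99,-0.06],[0.475,-0.99,-0.06],[0.475,-0.99,-0.06],[0.475,-0.99,-0.06]],"rot":[[0,0,0],[0,0,0],[0,0,0],[0,0,0],[0,0,0]],"grip":[1,1,1,1,1]}' >/dev/null
python3 - <<'E'
from h import *
im,c,s=snap("wrist"); cv2.imwrite("pics/w2.png",im); np.save("w2.npy",np.r_[s["tool_pos"],s["eef_rot"]])
print(s["time"],s["tool_pos"],yaw(s))
for n in ["caddy","vial_1","case","round_bottle"]: print(n,[(np.round(d["xy"]).tolist(),round(d["score"],2)) for d in nets.spot_in("wrist",n)[:3]])
print(go([0.48,0.25,0.25]))
E
```

```text
3.4 [0.55052679 0.04880785 0.24943138] 0.27264732712555867
caddy [([331.0, 181.0], 0.59)]
vial_1 [([271.0, 235.0], 0.61)]
case [([66.0, 259.0], 0.58)]
round_bottle [([80.0, 135.0], 0.98)]
[-0.093 -1.448 -0.008]
```

View pics/w2.png

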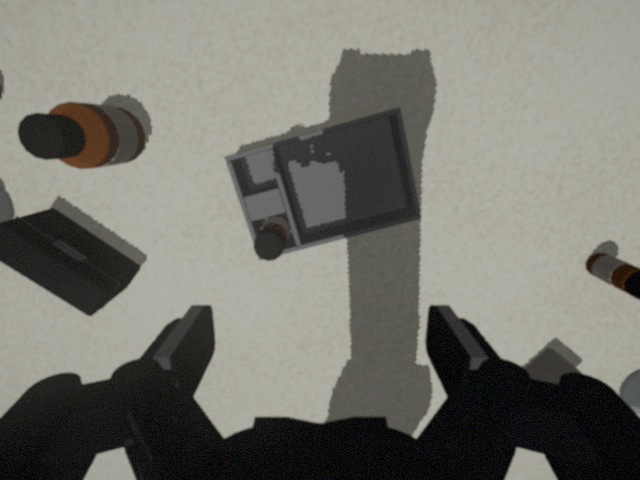

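Wrist view: the caddy's rim corners are near (227,157), (399,108), (420,217) and (257,253), with vial_2's cap at (270,243). The case is on the left around (70,260), the round bottle's cap at (45,136), and vial_1 is at the right edge.

```bash
python3 -m jog '{"travel":[[-0.05,-0.9,0],[-0.05,-0.9,0],[-0.05,-0.9,0],[-0.05,-0.9,0],[-0.05,-0.9,0]],"rot":[[0,0,0],[0,0,0],[0,0,0],[0,0,0],[0,0,0]],"grip":[1,1,1,1,1]}' >/dev/null
cat >> h.py <<'E'
def wcam(f):
    v=np.load(f); return cam("wrist",{"tool_pos":v[:3],"eef_rot":v[3:]})
def grad(im,sig=1.2):
    g=cv2.GaussianBlur(im,(0,0),sig).astype(float); gx=cv2.Sobel(g,-1,1,0).max(2) if 0 else np.abs(cv2.Sobel(g,-1,1,0)).max(2); gy=np.abs(cv2.Sobel(g,-1,0,1)).max(2)
    return np.minimum(np.hypot(gx,gy),120)
def place(P,p):
    c,s_=np.cos(p[2]),np.sin(p[2]); P=np.array(P,float); return np.c_[p[0]+c*P[...,0]-s_*P[...,1],p[1]+s_*P[...,0]+c*P[...,1],P[...,2]]
def seg(a,b,n=60): return np.array(a)+np.linspace(0.03,.97,n)[:,None]*(np.array(b,float)-a)
def fit(views,P,p0):
    """views: list of (gradient image, camera); P: model edge points; pose x,y,yaw of the best sum of gradients"""
    from scipy.optimize import minimize
    f=lambda p:-sum(cv2.remap(g.astype(np.float32),*[q.astype(np.float32) for q in proj(c,place(P,p)).T[:,None]],cv2.INTER_LINEAR).mean() for g,c in views)
    best=None
    for dx in (-.004,0,.004):
        for dy in (-.004,0,.004):
            for da in (-.03,0,.03):
                q=np.array(p0)+[dx,dy,da]
                r=minimize(f,q,method="Nelder-Mead",options=dict(initial_simplex=q+np.array([[0,0,0],[.002,0,0],[0,.002,0],[0,0,.02]]),xatol=1e-5,fatol=1e-4))
                if best is None or r.fun<best.fun: best=r
    return best.x,best.fun
def rect(hx,hy,z,x0=0,y0=0):
    q=[(x0+hx,y0+hy,z),(x0+hx,y0-hy,z),(x0-hx,y0-hy,z),(x0-hx,y0+hy,z)]; return np.vstack([seg(q[i],q[(i+1)%4]) for i in range(4)])
CAD=np.vstack([rect(.084,.0535,.045),rect(.0585,.0485,.045,-.0205),seg((.043,-.0485,.045),(.043,.0485,.045))])
E
python3 - <<'E'
from h import *
im,c,s=snap("wrist"); cv2.imwrite("pics/w3.png",im); np.save("w3.npy",np.r_[s["tool_pos"],s["eef_rot"]])
print(s["time"],s["tool_pos"])
for n in ["case","round_bottle","flask_1","canister"]: print(n,[(np.round(d["xy"]).tolist(),round(d["score"],2)) for d in nets.spot_in("wrist",n)[:3]])
w2=cv2.imread("pics/w2.png"); c2=wcam("w2.npy"); t=cv2.imread("pics/top0.png"); ct=cam("top")
C=ray(c2,[(227,157),(399,108),(420,217),(257,253)],.045); print(np.round(C,4)); m=C.mean(0); d=C[0]-C[1]; a=np.arctan2(d[1],d[0]); p0=[m[0],m[1],a]; print(p0)
for V in ([(grad(w2),c2)],[(grad(t,.8),ct)],[(grad(w2),c2),(grad(t,.8),ct)]): p,f=fit(V,CAD,p0); print(np.round(p,4),round(f,1))
o=cv2.resize(w2[80:270,200:440],None,fx=3,fy=3)
for u in proj(c2,place(CAD,p)): cv2.circle(o,tuple(np.round((u-[200,80])*3+1).astype(int)),0,(0,255,0),-1)
cv2.imwrite("pics/o1.png",o)
E
```

```text
4.15 [0.50740048 0.17405651 0.24925691]
case [([192.0, 254.0], 0.73)]
round_bottle [([228.0, 127.0], 0.74)]
flask_1 [([82.0, 208.0], 0.73)]
canister [([90.0, 71.0], 0.61)]
[[ 0.5786  0.146   0.045 ]
 [ 0.6626  0.0053  0.045 ]
 [ 0.5731 -0.0477  0.045 ]
 [ 0.4936  0.0982  0.045 ]]
[np.float64(0.5769662582149815), np.float64(0.05045470543830656), np.float64(2.108602220706155)]
[0.5752 0.0498 2.1095] -71.7
[0.5711 0.0503 2.1073] -87.8
[0.5746 0.0497 2.1088] -147.3
```

View pics/w3.png

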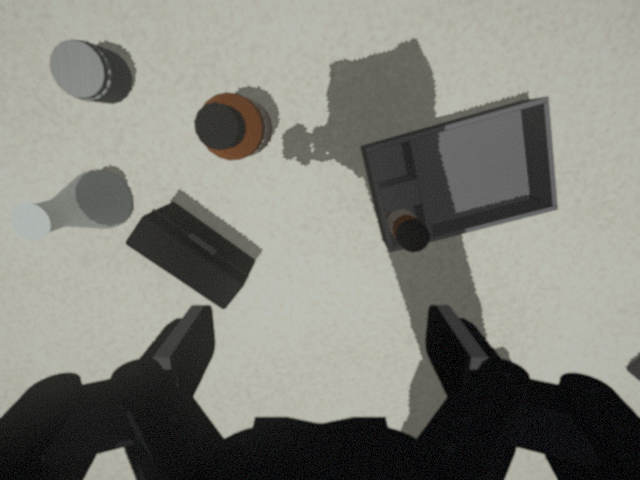

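View pics/o1.png

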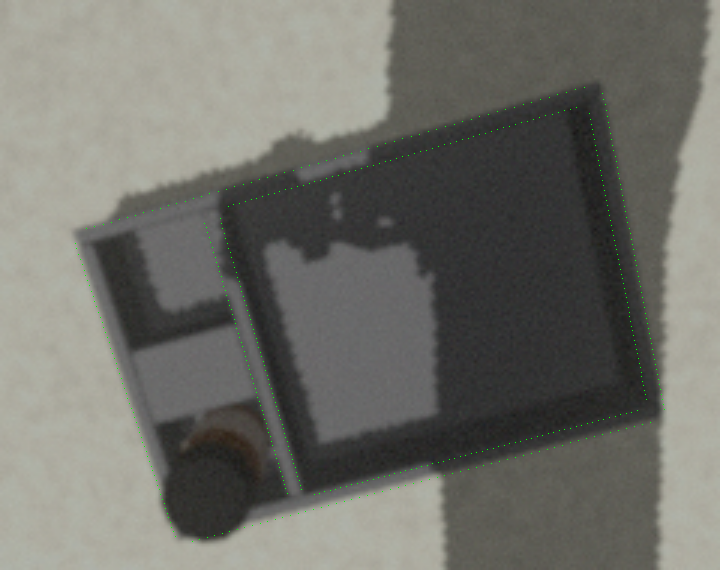

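The overlay of the fitted caddy sits on the rim. In w3 the case's top face is near (126,242), (223,307), (245,275), (150,208), the round cap is at (220,126), and vial_2's cap is at (410,232).

```bash
cat >> h.py <<'E'
def ring(r,z,n=90): a=np.linspace(0,2*np.pi,n,endpoint=False); return np.c_[r*np.cos(a),r*np.sin(a),0*a+z]
CASE=rect(.056,.018,.072)
SQ=np.vstack([ring(.017,.104),rect(.027,.027,0)])
E
python3 - <<'E'
from h import *
I={k:cv2.imread(f"pics/{k}.png") for k in ("w1","w2","w3","top0","side0")}
C={k:wcam(k+".npy") for k in ("w1","w2","w3")}; C["top0"]=cam("top"); C["side0"]=cam("side")
G={k:grad(v,1.2 if k[0]=="w" else .8) for k,v in I.items()}
def f(n,P,p0,vs):
    for V in [[v] for v in vs]+[vs]: p,s=fit([(G[k],C[k]) for k in V],P,p0); print(n,V,np.round(p,4),round(s/len(V),1))
    return p
f("caddy",CAD,[.575,.05,2.109],["w2","w3"])
pc=f("case",CASE,[.428,.277,1.19],["w3","top0","side0"])
f("round",ring(.017,.11),[.558,.266,0],["w3","w2","side0"])
f("vial2",ring(.014,.08),[.509,.087,0],["w3","w2"])
f("vial1",ring(.014,.075),[.565,-.274,0],["w1","side0"])
f("sqcap",ring(.017,.104),[.419,-.28,0],["w1","side0","top0"])
o=I["w3"].copy()
for u in proj(C["w3"],np.vstack([place(CASE,pc),place(rect(.056,.018,0),pc)])): cv2.circle(o,tuple(np.round(u).astype(int)),0,(0,255,0),-1)
a=cv2.resize(o[170:330,90:290],None,fx=3,fy=3)
cv2.imwrite("pics/o2.png",a)
print(yaw({"eef_rot":np.load("w3.npy")[3:]}))
E
```

```text
caddy ['w2'] [0.5752 0.0498 2.1091] -71.7
caddy ['w3'] [0.5756 0.0506 2.0911] -65.1
caddy ['w2', 'w3'] [0.575  0.0498 2.1083] -68.2
case ['w3'] [0.4321 0.2838 1.1656] -93.9
case ['top0'] [0.4259 0.2819 1.1608] -93.8
case ['side0'] [0.429  0.2835 1.1299] -74.8
case ['w3', 'top0', 'side0'] [0.4308 0.2839 1.1649] -79.3
round ['w3'] [0.5648 0.2659 0.0071] -92.7
round ['w2'] [0.5642 0.2682 0.0085] -86.8
round ['side0'] [ 0.563   0.2675 -0.1101] -90.9
round ['w3', 'w2', 'side0'] [ 0.5644  0.2662 -0.0915] -87.2
vial2 ['w3'] [ 0.5159  0.0883 -0.0672] -61.2
vial2 ['w2'] [ 0.5151  0.087  -0.0385] -81.8
vial2 ['w3', 'w2'] [0.5156 0.0875 0.0036] -70.7
vial1 ['w1'] [ 0.5698 -0.2759 -0.0478] -100.0
vial1 ['side0'] [ 0.5695 -0.281   0.0565] -97.0
vial1 ['w1', 'side0'] [ 0.5698 -0.2759  0.0169] -97.8
sqcap ['w1'] [ 0.4223 -0.2851  0.0266] -56.7
sqcap ['side0'] [ 0.4232 -0.2848 -0.0268] -104.9
sqcap ['top0'] [ 0.4189 -0.2737 -0.1252] -78.5
sqcap ['w1', 'side0', 'top0'] [ 0.4214 -0.2846  0.0577] -76.3
0.26841986538938173
```

View pics/o2.png

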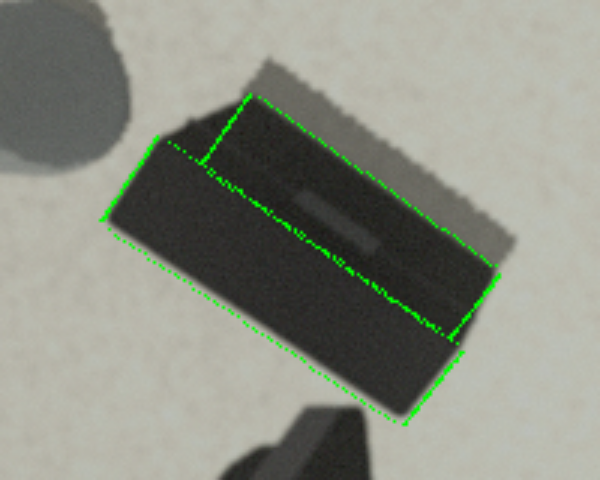

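```bash
python3 -c "
from h import *
print(go([0.4318,0.2837,0.14],1.1655))"
```

```text
(array([-0.296, -0.844,  0.727]), [array([ 1.000e-04,  1.000e-04, -1.432e-01]), array([ 1.000e-04, -1.000e-04,  3.568e-01])])
```

```bash
python3 -m jog '{"travel":[[-0.296,-0.844,0.3],[-0.296,-0.844,0.3],[-0.296,-0.844,0.3],[-0.296,-0.844,0.3],[-0.296,-0.844,0.3]],"rot":[[0,0,-0.1],[0,0,-0.1],[0,0,-0.1],[0,0,-0.1],[0,0,-0.1]],"grip":[1,1,1,1,1]}' 
python3 -m jog '{"travel":[[0,0,0],[0,0,0],[0,0,0]],"rot":[[0,0,-0.043],[0,0,-0.043],[0,0,-0.043]],"grip":[0.8,0.8,0.8]}'
python3 -c "
from h import *
print(go([0.4318,0.2837,0.046],1.1655),telemetry.read_state()['joints'])"
```

```text
time: 4.9
tool_pos: [0.4305, 0.2854, 0.2039]
eef_rot: [0.9, 0.435, -0.0, -0.0]
ft_force: [0.6, -0.5, -0.1]
opening: 0.0853
gripper_force: 0.0
time: 5.2
tool_pos: [0.4322, 0.2837, 0.2043]
eef_rot: [0.836, 0.549, 0.0, 0.0]
ft_force: [-0.1, 0.5, 0.2]
opening: 0.0686
gripper_force: 0.0
(array([-1.000e-03, -2.000e-03,  1.056e+00]), [array([ 0.0001,  0.    , -0.0006]), array([ 0.000e+00, -1.000e-04,  4.994e-01])]) [-0.1074069   0.358318   -0.64889072  1.91919701  0.26423401  0.94912618
 -1.29013615]
```

```bash
python3 -m jog '{"travel":[[0,0,0.3],[0,0,0.6],[0,0,0.85],[0,0,1],[0,0,1]],"rot":[[0,0,0],[0,0,0],[0,0,0],[0,0,0],[0,0,0]],"grip":[0.8,0.8,0.8,0.8,0.8]}' 
python3 -m jog '{"travel":[[0,0,0.055],[0,0,0.055],[0,0,0.055],[0,0,0.055],[0,0,0.055]],"rot":[[0,0,0],[0,0,0],[0,0,0],[0,0,0],[0,0,0]],"grip":[0.8,0.8,0.3,0.2,0.2]}' 60
python3 -m jog '{"travel":[[0,0,0],[0,0,0],[0,0,0],[0,0,0]],"rot":[[0,0,0],[0,0,0],[0,0,0],[0,0,0]],"grip":[0.2,0.2,0.2,0.2]}'
```

```text
time: 5.7
tool_pos: [0.4298, 0.2828, 0.0514]
eef_rot: [0.836, 0.549, -0.003, 0.0]
ft_force: [-0.0, -0.4, 0.6]
opening: 0.0686
gripper_force: 0.0
time: 6.2
tool_pos: [0.4314, 0.2856, 0.0472]
eef_rot: [0.835, 0.551, 0.001, 0.0]
ft_force: [-2.1, -1.2, 6.6]
opening: 0.0348
gripper_force: 59.5
time: 6.6
tool_pos: [0.4314, 0.2856, 0.0472]
eef_rot: [0.835, 0.551, 0.001, 0.0]
ft_force: [-1.9, -0.3, 6.0]
opening: 0.0353
gripper_force: 59.6
```

```bash
python3 -m jog '{"travel":[[0,0,-0.15],[0,0,-0.4],[0,0,-0.7],[0,0,-0.85],[0,0,-0.85]],"rot":[[0,0,0],[0,0,0],[0,0,0],[0,0,0],[0,0,0]],"grip":[0.2,0.2,0.2,0.2,0.2]}'
python3 -c "
from h import *
p=place([[-.0205,.029,0]],[.5751,.0499,2.1083])[0]; print(p)
print(go([p[0],p[1],0.175],2.1083))"
```

```text
time: 7.1
tool_pos: [0.4327, 0.2865, 0.1772]
eef_rot: [0.835, 0.551, 0.004, 0.001]
ft_force: [0.8, 0.2, -1.9]
opening: 0.0352
gripper_force: 60.7
[0.56068517 0.01744291 0.        ]
(array([-1.314,  1.49 ,  0.014]), [array([ 0.0011, -0.0004, -0.1499]), array([-0.0005, -0.0013,  0.3501])])
```

```bash
python3 -m jog '{"travel":[[-0.2,0.22,0],[-0.43,0.5,0],[-0.657,0.745,0],[-0.657,0.745,0]],"rot":[[0,0,0],[0,0,0],[0,0,0],[0,0,0]],"grip":[0.2,0.2,0.2,0.2]}'
python3 -m jog '{"travel":[[-0.2,0.22,0],[-0.4,0.45,0],[-0.6,0.7,0],[-0.657,0.745,0],[-0.657,0.745,0]],"rot":[[0,0,-0.02],[0,0,-0.04],[0,0,-0.06],[0,0,-0.08],[0,0,-0.1]],"grip":[0.2,0.2,0.2,0.2,0.2]}'
python3 -m jog '{"travel":[[0,0,0],[0,0,0],[0,0,0],[0,0,0]],"rot":[[0,0,-0.02],[0,0,-0.04],[0,0,-0.05],[0,0,-0.05]],"grip":[0.2,0.2,0.2,0.2]}'
python3 - <<'E'
from h import *
im,c,s=snap("wrist"); cv2.imwrite("pics/w4.png",im); np.save("w4.npy",np.r_[s["tool_pos"],s["eef_rot"]]); print(s["joints"])
print(go([.5607,.0174,.053],2.1083))
g=grad(im)
z=s["tool_pos"][2]-.0472
y=yaw(s); x0=s["tool_pos"]
P=rect(.056,.018,.072+z); print(fit([(g,c)],P,[x0[0],x0[1],y]),x0,y)
print(fit([(g,c)],CAD,[.575,.05,2.108]))
E
```

```text
time: 7.5
tool_pos: [0.497, 0.1427, 0.1718]
eef_rot: [0.838, 0.546, -0.002, 0.001]
ft_force: [0.8, 0.4, -2.0]
opening: 0.0349
gripper_force: 60.8
time: 8.0
tool_pos: [0.5589, 0.0128, 0.1717]
eef_rot: [0.624, 0.782, -0.001, -0.001]
ft_force: [-0.8, 1.0, -0.9]
opening: 0.0348
gripper_force: 60.7
time: 8.4
tool_pos: [0.5581, 0.0163, 0.1722]
eef_rot: [0.493, 0.87, -0.0, -0.001]
ft_force: [-0.4, -0.0, -1.8]
opening: 0.0348
gripper_force: 60.7
[ 0.49667757  0.51212259 -0.75764615  1.84389633  0.42356939  0.95649857
  0.0910506 ]
(array([-0.003,  0.019,  0.796]), [array([-0.0002, -0.0002, -0.    ]), array([-3.e-04,  4.e-04,  5.e-01])])
(array([0.55940481, 0.01661418, 2.10899869]), np.float64(-57.49993896484375)) [0.55807453 0.016332   0.1721803 ] 2.1097605523650307
(array([0.5749591 , 0.0497233 , 2.10831115]), np.float64(-69.97838592529297))
```

View pics/w4.png

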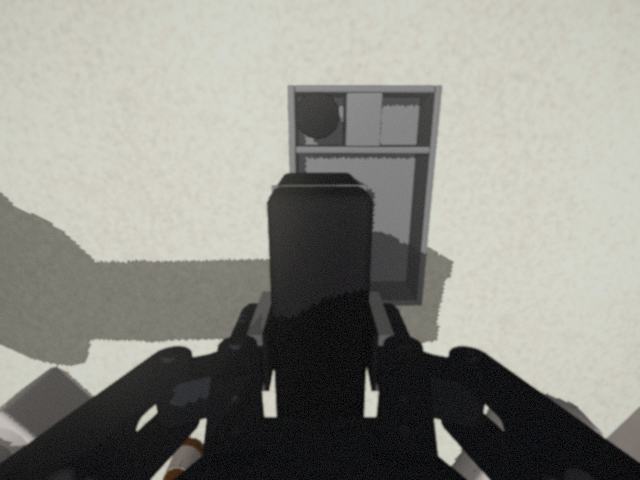

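The held case is centred at column 321, with its front end at row 174 and the caddy clear below it. The fit puts the case 1.5 mm short in tool y.

```bash
python3 -m jog '{"travel":[[0.003,0.01,0],[0.003,0.01,0.1],[0.003,0.01,0.25],[0.003,0.01,0.4],[0.003,0.01,0.45]],"rot":[[0,0,0],[0,0,0],[0,0,0],[0,0,0],[0,0,0]],"grip":[0.2,0.2,0.2,0.2,0.2]}'
python3 -m jog '{"travel":[[0,0,0.08],[0,0,0.16],[0,0,0.24],[0,0,0.3],[0,0,0.3]],"rot":[[0,0,0],[0,0,0],[0,0,0],[0,0,0],[0,0,0]],"grip":[0.2,0.2,0.2,0.2,0.2]}'
```

```text
time: 8.95
tool_pos: [0.5581, 0.0171, 0.1029]
eef_rot: [0.493, 0.87, -0.001, -0.002]
ft_force: [-0.7, -0.2, -0.6]
opening: 0.0348
gripper_force: 60.7
time: 9.45
tool_pos: [0.5595, 0.0173, 0.0597]
eef_rot: [0.493, 0.87, -0.0, -0.001]
ft_force: [-0.2, 0.0, -1.2]
opening: 0.0349
gripper_force: 60.6
```

```bash
python3 -m jog '{"travel":[[0,0,0.02],[0,0,0.035],[0,0,0.045],[0,0,0.05],[0,0,0.05]],"rot":[[0,0,0],[0,0,0],[0,0,0],[0,0,0],[0,0,0]],"grip":[0.2,0.2,0.2,0.2,0.2]}'
python3 -m jog '{"travel":[[0,0,0],[0,0,0],[0,0,0],[0,0,0]],"rot":[[0,0,0],[0,0,0],[0,0,0],[0,0,0]],"grip":[0.2,0.2,0.2,0.2]}'
```

```text
time: 9.95
tool_pos: [0.5601, 0.0174, 0.0536]
eef_rot: [0.493, 0.87, 0.0, 0.0]
ft_force: [0.1, 1.4, -0.7]
opening: 0.035
gripper_force: 60.7
time: 10.35
tool_pos: [0.5601, 0.0175, 0.0536]
eef_rot: [0.493, 0.87, 0.0, 0.0]
ft_force: [-0.7, 2.5, -1.0]
opening: 0.0345
gripper_force: 60.7
```

```bash
python3 -m jog '{"travel":[[0,0,0.005],[0,0,0.01],[0,0,0.015],[0,0,0.015],[0,0,0.015]],"rot":[[0,0,0],[0,0,0],[0,0,0],[0,0,0],[0,0,0]],"grip":[0.2,0.2,0.2,0.2,0.2]}'
```

```text
time: 10.85
tool_pos: [0.56, 0.0174, 0.0522]
eef_rot: [0.493, 0.87, -0.0, 0.0]
ft_force: [-3.7, 0.7, 8.5]
opening: 0.0347
gripper_force: 62.1
```

```bash
python3 -m jog '{"travel":[[0,0,0],[0,0,0],[0,0,0],[0,0,0],[0,0,0]],"rot":[[0,0,0],[0,0,0],[0,0,0],[0,0,0],[0,0,0]],"grip":[0.5,0.6,0.7,0.7,0.7]}'
python3 -m jog '{"travel":[[0,0,-0.1],[0,0,-0.3],[0,0,-0.6],[0,0,-0.9],[0,0,-1]],"rot":[[0,0,0],[0,0,0],[0,0,0],[0,0,0],[0,0,0]],"grip":[0.7,0.7,0.7,0.7,0.7]}'
python3 - <<'E'
from h import *
im,c,s=snap("wrist"); cv2.imwrite("pics/w5.png",im); np.save("w5.npy",np.r_[s["tool_pos"],s["eef_rot"]])
p,f=fit([(grad(im),c)],rect(.056,.018,.077),[.5605,.0175,2.108]); print(p,f)
R=Ro.from_euler("z",-2.1083).as_matrix(); print(R@(np.r_[p[:2],0]-[.575,.0497,0]), s["tool_pos"])
print(go([.5646,.2662,.2]))
E
```

```text
time: 11.35
tool_pos: [0.56, 0.0172, 0.0512]
eef_rot: [0.493, 0.87, -0.0, -0.0]
ft_force: [-0.2, 0.1, -0.4]
opening: 0.0597
gripper_force: 0.0
time: 11.85
tool_pos: [0.5623, 0.0183, 0.2069]
eef_rot: [0.493, 0.87, 0.002, 0.003]
ft_force: [0.3, -0.5, 0.6]
opening: 0.0598
gripper_force: 0.0
[0.56094993 0.01550925 2.11149683] -76.47272491455078
[-0.02217596  0.02957429  0.        ] [0.56234883 0.0183161  0.20690752]
[1.413 0.86  0.047]
```

View pics/w5.png

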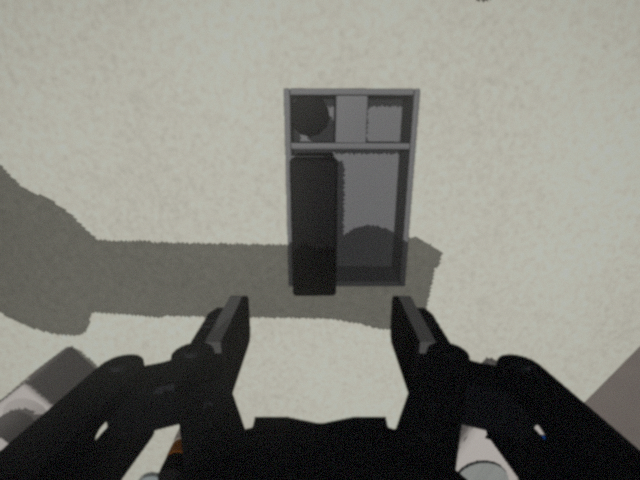

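The case stands flush along the +y wall (columns 291–337), and the free strip lies to its right. The fit gives x = -22.2 and y = +29.6 mm in the caddy frame. Next is the round bottle.

```bash
python3 -m jog '{"travel":[[0.7,0.43,0],[0.7,0.43,0],[0.7,0.43,0]],"rot":[[0,0,0],[0,0,0],[0,0,0]],"grip":[0.8,0.8,0.8]}' >/dev/null
python3 -m jog '{"travel":[[0.7,0.43,0],[0.7,0.43,0],[0.7,0.43,0],[0.7,0.43,0],[0.7,0.43,0]],"rot":[[0,0,0],[0,0,0],[0,0,0],[0,0,0],[0,0,0]],"grip":[0.8,0.8,0.8,0.8,0.8]}'
python3 - <<'E'
from h import *
im,c,s=snap("wrist"); cv2.imwrite("pics/w6.png",im); np.save("w6.npy",np.r_[s["tool_pos"],s["eef_rot"]])
p,f=fit([(grad(im),c)],ring(.017,.11),[.5646,.2662,0]); print(p,f,s["joints"])
y=yaw(s); q=p[:2]-.0013*np.array([np.sin(y),-np.cos(y)]); print(q,go([*q,.085],2.1083))
E
```

```text
time: 12.7
tool_pos: [0.5623, 0.2636, 0.2003]
eef_rot: [0.493, 0.87, -0.001, -0.0]
ft_force: [-0.4, -0.7, 0.1]
opening: 0.0682
gripper_force: 0.0
[0.56329094 0.26955803 0.01594608] -75.76162719726562 [ 0.05556574  0.58614561 -0.76883283  1.6665409   0.45204307  1.07735282
 -0.30953013]
[0.56217601 0.26888949] (array([0.04 , 0.02 , 0.769]), [array([-0.0003,  0.0001,  0.0001]), array([-2.000e-04, -5.000e-04, -4.999e-01])])
```

```bash
python3 - <<'E'
from h import *
G={};C={}
for k in ("w2","w3","w6"): G[k]=grad(cv2.imread(f"pics/{k}.png"),1); C[k]=wcam(k+".npy")
for P,n in ((ring(.017,.11),"cap"),(ring(.028,.064),"body"),(np.vstack([ring(.017,.11),ring(.017,.082),ring(.028,.064)]),"all")):
  for V in (["w6"],["w3"],["w2"],["w2","w3","w6"]): print(n,V,[np.round(a,4) for a in fit([(G[k],C[k]) for k in V],P,[.564,.267,0])])
print(proj(C["w6"],[[.5646,.2662,.11],[.5633,.2696,.11]]))
im=cv2.imread("pics/w6.png"); u=proj(C["w6"],place(ring(.017,.11),[.5633,.2696,0])); 
for q in u: cv2.circle(im,tuple(np.round(q).astype(int)),0,(0,255,0),-1)
for q in proj(C["w6"],place(ring(.017,.11),[.5646,.2662,0])): cv2.circle(im,tuple(np.round(q).astype(int)),0,(0,0,255),-1)
cv2.imwrite("pics/o3.png",cv2.resize(im[150:400,170:470],None,fx=2,fy=2))
E
```

```text
cap ['w6'] [array([0.5633, 0.2695, 0.0148]), np.float64(-80.5183)]
cap ['w3'] [array([0.5617, 0.2646, 0.0929]), np.float64(-93.5579)]
cap ['w2'] [array([0.5613, 0.2665, 0.0073]), np.float64(-86.8218)]
cap ['w2', 'w3', 'w6'] [array([0.5616, 0.2647, 0.1058]), np.float64(-225.1398)]
body ['w6'] [array([ 0.5637,  0.2687, -0.0103]), np.float64(-90.9745)]
body ['w3'] [array([ 0.5607,  0.2685, -0.0342]), np.float64(-103.2703)]
body ['w2'] [array([0.5604, 0.2697, 0.0593]), np.float64(-78.158)]
body ['w2', 'w3', 'w6'] [array([ 0.5616,  0.2687, -0.0219]), np.float64(-229.6337)]
all ['w6'] [array([0.5639, 0.2686, 0.0677]), np.float64(-73.2215)]
all ['w3'] [array([0.5609, 0.2673, 0.0271]), np.float64(-83.1675)]
all ['w2'] [array([ 0.5609,  0.2671, -0.0987]), np.float64(-71.2471)]
all ['w2', 'w3', 'w6'] [array([ 0.5612,  0.2673, -0.0197]), np.float64(-192.1342)]
[[322.80850065 242.77780313]
 [323.76322352 237.67164173]]
```

View pics/o3.png

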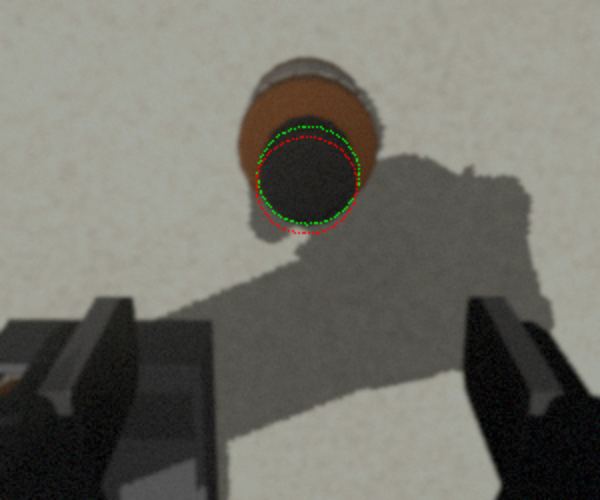

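The green ring from the new fit lies exactly on the cap, so I'll use it and grasp.

```bash
python3 -m jog '{"travel":[[0.028,0.017,0.2],[0.028,0.017,0.45],[0.028,0.017,0.65],[0.028,0.017,0.765],[0.028,0.017,0.765]],"rot":[[0,0,0],[0,0,0],[0,0,0],[0,0,0],[0,0,0]],"grip":[0.8,0.8,0.8,0.8,0.8]}'
python3 -m jog '{"travel":[[0,0,0],[0,0,0],[0,0,0],[0,0,0],[0,0,0]],"rot":[[0,0,0],[0,0,0],[0,0,0],[0,0,0],[0,0,0]],"grip":[0.6,0.4,0.2,0.2,0.2]}' 50
python3 -m jog '{"travel":[[0,0,0],[0,0,0]],"rot":[[0,0,0],[0,0,0]],"grip":[0.2,0.2]}'
python3 -m jog '{"travel":[[0,0,-0.1],[0,0,-0.3],[0,0,-0.5],[0,0,-0.6],[0,0,-0.6]],"rot":[[0,0,0],[0,0,0],[0,0,0],[0,0,0],[0,0,0]],"grip":[0.2,0.2,0.2,0.2,0.2]}'
python3 - <<'E'
from h import *
p=place([[-.0500,-.0185,0]],[.575,.0497,2.1083])[0]; y=2.1083; q=p[:2]-.0013*np.array([np.sin(y),-np.cos(y)]); print(p,q,go([*q,.175],2.1083))
E
```

```text
time: 13.25
tool_pos: [0.5621, 0.2662, 0.084]
eef_rot: [0.494, 0.869, -0.002, -0.001]
ft_force: [-0.8, -1.0, -0.0]
opening: 0.0682
gripper_force: 0.0
time: 13.75
tool_pos: [0.5639, 0.2691, 0.0885]
eef_rot: [0.493, 0.87, 0.001, 0.001]
ft_force: [-1.6, -1.1, 6.7]
opening: 0.0324
gripper_force: 49.2
time: 13.95
tool_pos: [0.5639, 0.2691, 0.0885]
eef_rot: [0.493, 0.87, 0.001, 0.001]
ft_force: [-1.0, -1.7, 6.6]
opening: 0.0323
gripper_force: 49.2
time: 14.45
tool_pos: [0.5642, 0.2695, 0.1794]
eef_rot: [0.493, 0.87, 0.002, 0.002]
ft_force: [1.2, -0.5, -2.0]
opening: 0.0325
gripper_force: 49.9
[0.61649097 0.0162224  0.        ] [0.61537428 0.01555681] (array([-1.628, -0.576,  0.028]), [array([0.0008, 0.0001, 0.0002]), array([-2.000e-04,  1.200e-03, -4.998e-01])])
```

```bash
python3 -m jog '{"travel":[[-0.27,-0.1,0],[-0.54,-0.19,0],[-0.81,-0.29,0],[-0.81,-0.29,0]],"rot":[[0,0,0],[0,0,0],[0,0,0],[0,0,0]],"grip":[0.2,0.2,0.2,0.2]}' >/dev/null
python3 -m jog '{"travel":[[-0.27,-0.1,0],[-0.54,-0.19,0],[-0.75,-0.26,0],[-0.81,-0.29,0],[-0.81,-0.29,0]],"rot":[[0,0,0],[0,0,0],[0,0,0],[0,0,0],[0,0,0]],"grip":[0.2,0.2,0.2,0.2,0.2]}'
python3 -m jog '{"travel":[[0,0,0],[0,0,0]],"rot":[[0,0,0],[0,0,0]],"grip":[0.2,0.2]}'
python3 - <<'E'
from h import *
im,c,s=snap("wrist"); cv2.imwrite("pics/w7.png",im); np.save("w7.npy",np.r_[s["tool_pos"],s["eef_rot"]])
g=grad(im,1); t=s["tool_pos"]; z=t[2]-.0885
R=Ro.from_euler("z",-2.1083).as_matrix()
A=ring(.028,.066+z); B=ring(.028,z); 
for n,P in (("bodytop",A),("base",B),("both",np.vstack([A,B]))):
    p,f=fit([(g,c)],P,[t[0],t[1],0]); print(n,p,f,R@(np.r_[p[:2],0]-[.575,.0497,0]))
print(t,yaw(s),R@(np.r_[t[:2],0]-[.575,.0497,0]))
print(fit([(g,c)],CAD,[.575,.05,2.108]))
E
```

```text
time: 15.35
tool_pos: [0.6125, 0.0131, 0.175]
eef_rot: [0.495, 0.869, -0.001, -0.001]
ft_force: [-0.0, 1.2, -1.3]
opening: 0.0321
gripper_force: 50.1
time: 15.55
tool_pos: [0.6125, 0.018, 0.1764]
eef_rot: [0.492, 0.871, 0.0, -0.0]
ft_force: [-0.9, 0.4, -2.2]
opening: 0.0322
gripper_force: 50.1
bodytop [ 0.61195462  0.01949306 -0.06085767] -68.16210174560547 [-0.04486796 -0.01627788  0.        ]
base [0.61356437 0.01426169 0.06863579] -62.41157150268555 [-0.05018583 -0.01498221  0.        ]
both [ 0.61341483  0.01713212 -0.02357078] -56.93475341796875 [-0.0476436 -0.0163234  0.       ]
[0.61247839 0.01798732 0.17636042] 2.1129286974391044 [-0.04642954 -0.01595686  0.        ]
(array([0.57509064, 0.04952301, 2.10602196]), np.float64(-77.64220428466797))
```

```bash
python3 -m jog '{"travel":[[-0.02,0.016,0],[-0.02,0.016,0.1],[-0.02,0.016,0.2],[-0.02,0.016,0.25],[-0.02,0.016,0.25]],"rot":[[0,0,0],[0,0,0],[0,0,0],[0,0,0],[0,0,0]],"grip":[0.2,0.2,0.2,0.2,0.2]}'
python3 -m jog '{"travel":[[0,0,0.07],[0,0,0.14],[0,0,0.21],[0,0,0.25],[0,0,0.25]],"rot":[[0,0,0],[0,0,0],[0,0,0],[0,0,0],[0,0,0]],"grip":[0.2,0.2,0.2,0.2,0.2]}'
python3 -m jog '{"travel":[[0,0,0.01],[0,0,0.02],[0,0,0.03],[0,0,0.03],[0,0,0.03]],"rot":[[0,0,0],[0,0,0],[0,0,0],[0,0,0],[0,0,0]],"grip":[0.2,0.2,0.2,0.2,0.2]}'
```

```text
time: 16.1
tool_pos: [0.6155, 0.0141, 0.1369]
eef_rot: [0.493, 0.87, -0.001, -0.002]
ft_force: [0.4, -0.9, -1.0]
opening: 0.0322
gripper_force: 50.2
time: 16.6
tool_pos: [0.6169, 0.0147, 0.1004]
eef_rot: [0.493, 0.87, 0.001, -0.0]
ft_force: [2.8, 2.1, -4.4]
opening: 0.0325
gripper_force: 52.7
time: 17.1
tool_pos: [0.6171, 0.0146, 0.0973]
eef_rot: [0.493, 0.87, 0.001, 0.0]
ft_force: [2.4, 3.1, 1.3]
opening: 0.0326
gripper_force: 53.4
```

```bash
python3 -m jog '{"travel":[[0.012,0.004,0],[0.012,0.004,0],[0.012,0.004,0.01],[0.012,0.004,0.02],[0.012,0.004,0.025]],"rot":[[0,0,0],[0,0,0],[0,0,0],[0,0,0],[0,0,0]],"grip":[0.2,0.2,0.2,0.2,0.2]}'
python3 -m jog '{"travel":[[0,0,0],[0,0,0],[0,0,0]],"rot":[[0,0,0],[0,0,0],[0,0,0]],"grip":[0.2,0.2,0.2]}'
```

```text
time: 17.6
tool_pos: [0.6165, 0.0157, 0.0935]
eef_rot: [0.493, 0.87, -0.0, 0.0]
ft_force: [2.6, 1.6, 7.6]
opening: 0.0323
gripper_force: 53.9
time: 17.9
tool_pos: [0.6164, 0.0159, 0.0935]
eef_rot: [0.493, 0.87, -0.0, 0.0]
ft_force: [3.4, 1.5, 4.5]
opening: 0.0325
gripper_force: 53.7
```

```bash
python3 -m jog '{"travel":[[0,0,0],[0,0,0],[0,0,0],[0,0,0]],"rot":[[0,0,0],[0,0,0],[0,0,0],[0,0,0]],"grip":[0.5,0.6,0.7,0.7]}'
python3 -m jog '{"travel":[[0,0,-0.15],[0,0,-0.45],[0,0,-0.75],[0,0,-0.9],[0,0,-0.9]],"rot":[[0,0,0],[0,0,0],[0,0,0],[0,0,0],[0,0,0]],"grip":[0.7,0.7,0.7,0.8,0.8]}'
python3 - <<'E'
from h import *
im,c,s=snap("wrist"); cv2.imwrite("pics/w8.png",im); np.save("w8.npy",np.r_[s["tool_pos"],s["eef_rot"]])
g=grad(im,1); R=Ro.from_euler("z",-2.1083).as_matrix(); t=s["tool_pos"]
for n,P,p0 in (("case",rect(.056,.018,.077),[.561,.0155,2.11]),("cap",ring(.017,.115),[.6165,.0158,0]),("body",ring(.028,.071),[.6165,.0158,0])):
    p,f=fit([(g,c)],P,p0); print(n,p,f,R@(np.r_[p[:2],0]-[.575,.0497,0]))
print(go([.424,-.284,.225],1.5))
E
```

```text
time: 18.3
tool_pos: [0.6154, 0.0156, 0.0926]
eef_rot: [0.493, 0.87, -0.001, -0.001]
ft_force: [-0.1, -1.0, -0.2]
opening: 0.0599
gripper_force: 0.0
time: 18.8
tool_pos: [0.618, 0.0164, 0.2323]
eef_rot: [0.493, 0.87, 0.001, 0.003]
ft_force: [0.5, -0.2, 0.2]
opening: 0.0685
gripper_force: 0.0
case [0.56029194 0.01718101 2.12689221] -83.0990219116211 [-0.02040304  0.02928357  0.        ]
cap [ 0.6138298   0.01575138 -0.0176903 ] -87.75729370117188 [-0.0490421  -0.01597292  0.        ]
body [ 0.61441252  0.01404034 -0.00862951] -87.1004409790039 [-0.05081022 -0.01559743  0.        ]
(array([-1.057, -2.129,  0.03 ]), [array([0.0004, 0.0002, 0.097 ]), array([-3.00e-04,  5.00e-04, -4.03e-01])])
```

```bash
for i in 1; do :; done
python3 -m jog '{"travel":[[-0.352,-0.71,0.01],[-0.352,-0.71,0.01],[-0.352,-0.71,0.01]],"rot":[[0,0,0],[0,0,0],[0,0,0]],"grip":[0.8,0.8,0.8]}' >/dev/null
python3 -m jog '{"travel":[[-0.352,-0.71,0.01],[-0.352,-0.71,0.01],[-0.352,-0.71,0.01]],"rot":[[0,0,0],[0,0,0],[0,0,0]],"grip":[0.8,0.8,0.8]}' >/dev/null
python3 -m jog '{"travel":[[-0.352,-0.71,0.01],[-0.352,-0.71,0.01],[-0.352,-0.71,0.01],[-0.352,-0.71,0.01],[-0.352,-0.71,0.01]],"rot":[[0,0,0],[0,0,0],[0,0,0],[0,0,0],[0,0,0]],"grip":[0.8,0.8,0.8,0.8,0.8]}'
python3 - <<'E'
from h import *
im,c,s=snap("wrist"); cv2.imwrite("pics/w9.png",im); np.save("w9.npy",np.r_[s["tool_pos"],s["eef_rot"]])
g=grad(im,1)
best=[]
for a in np.arange(0,1.57,.13):
    for n,P in (("sq",rect(.027,.027,.066)),("all",np.vstack([rect(.027,.027,.066),ring(.017,.104)]))): 
        p,f=fit([(g,c)],P,[.424,-.284,a]); best.append((round(f,1),n,np.round(p,4)))
best.sort(key=lambda b:b[0]); print(*best[:8],sep="\n")
print("cap",fit([(g,c)],ring(.017,.104),[.424,-.284,0]), s["joints"])
p=[b for b in best if b[1]=="all"][0][2]
o=im.copy()
for q in proj(c,place(np.vstack([rect(.027,.027,.066),ring(.017,.104)]),p)): cv2.circle(o,tuple(np.round(q).astype(int)),0,(0,255,0),-1)
u=proj(c,[[*p[:2],.066]])[0].astype(int); y0,x0=max(0,min(330,u[1]-75)),max(0,min(440,u[0]-100))
cv2.imwrite("pics/o4.png",cv2.resize(o[y0:y0+150,x0:x0+200],None,fx=3,fy=3))
E
```

```text
time: 19.95
tool_pos: [0.4227, -0.2833, 0.2227]
eef_rot: [0.494, 0.87, 0.0, -0.001]
ft_force: [-0.1, 1.2, -0.3]
opening: 0.0685
gripper_force: 0.0
(np.float64(-47.1), 'sq', array([ 0.418 , -0.2809, -0.403 ]))
(np.float64(-47.1), 'sq', array([ 0.418 , -0.2809,  1.1668]))
(np.float64(-47.1), 'sq', array([ 0.418 , -0.2808,  1.1679]))
(np.float64(-47.1), 'sq', array([ 0.418 , -0.2809,  1.1679]))
(np.float64(-47.0), 'sq', array([ 0.418 , -0.2808, -0.4028]))
(np.float64(-47.0), 'sq', array([ 0.4179, -0.2808, -0.4082]))
(np.float64(-47.0), 'sq', array([ 0.4179, -0.2808,  1.1657]))
(np.float64(-47.0), 'sq', array([ 0.418 , -0.2809,  1.1655]))
cap (array([ 0.421636  , -0.2856379 ,  0.03594764]), np.float64(-38.354209899902344)) [ 1.17327746  0.35158132 -0.77779391  1.91243506  0.29085637  0.9953455
  0.80335167]
```

View pics/o4.png

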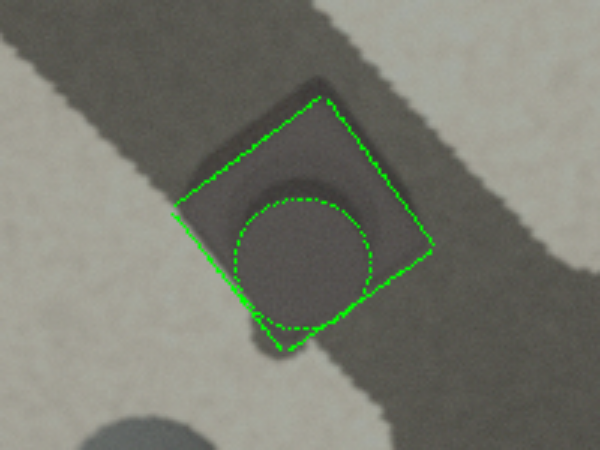

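The overlay shows the square's sides fitting well (yaw about -0.40) and the ring sitting on the cap. I'll combine views for the centre before grasping.

```bash
python3 - <<'E'
from h import *
G={};C={}
for k in ("w1","w9","side0","top0"): G[k]=grad(cv2.imread(f"pics/{k}.png"),1 if k[0]=="w" else .8); C[k]=wcam(k+".npy") if k[0]=="w" else cam(k[:-1])
cap=ring(.017,.104); top=rect(.027,.027,.066); base=rect(.027,.027,0)
for n,P in (("cap",cap),("top",top),("cap+top",np.vstack([cap,top])),("all",np.vstack([cap,top,base]))):
  for V in (["w9"],["w1"],["side0"],["w1","w9","side0"]): p,f=fit([(G[k],C[k]) for k in V],P,[.421,-.284,-.40]); print(n,V,np.round(p,4),round(f/len(V),1))
E
```

```text
cap ['w9'] [ 0.4217 -0.2856 -0.3863] -38.4
cap ['w1'] [ 0.4194 -0.2866 -0.3742] -58.6
cap ['side0'] [ 0.4232 -0.2849 -0.373 ] -104.9
cap ['w1', 'w9', 'side0'] [ 0.4192 -0.2856 -0.4141] -62.8
top ['w9'] [ 0.418  -0.2809 -0.403 ] -47.1
top ['w1'] [ 0.4194 -0.2861 -0.4134] -54.8
top ['side0'] [ 0.4213 -0.2811 -0.297 ] -97.1
top ['w1', 'w9', 'side0'] [ 0.4204 -0.2846 -0.4404] -60.9
cap+top ['w9'] [ 0.4224 -0.285  -0.3976] -43.3
cap+top ['w1'] [ 0.4194 -0.2861 -0.4142] -55.7
cap+top ['side0'] [ 0.4221 -0.2822 -0.3308] -98.3
cap+top ['w1', 'w9', 'side0'] [ 0.4203 -0.2849 -0.4459] -60.8
all ['w9'] [ 0.4223 -0.2851 -0.3976] -38.8
all ['w1'] [ 0.4188 -0.2866 -0.4031] -52.3
all ['side0'] [ 0.4221 -0.2829 -0.3499] -88.0
all ['w1', 'w9', 'side0'] [ 0.4204 -0.2851 -0.44  ] -53.7
```

```bash
python3 -c "
from h import *
print(go([.4218,-.2855,.15],2.741))"
```

```text
(array([-0.012, -0.02 ,  0.487]), [array([ 1.000e-04, -3.000e-04, -1.002e-01]), array([-3.000e-04, -2.000e-04,  3.998e-01])])
```

```bash
python3 -m jog '{"travel":[[-0.012,-0.018,0.1],[-0.012,-0.018,0.2],[-0.012,-0.018,0.3],[-0.012,-0.018,0.4],[-0.012,-0.018,0.487]],"rot":[[0,0,-0.1],[0,0,-0.1],[0,0,-0.1],[0,0,-0.1],[0,0,-0.1]],"grip":[0.8,0.8,0.8,0.8,0.8]}' >/dev/null
python3 -m jog '{"travel":[[0,0,0],[0,0,0]],"rot":[[0,0,0],[0,0,0]],"grip":[0.8,0.8]}'
python3 -c "
from h import *
print(go([.4218,-.2853,.079],2.741))"
```

```text
time: 20.7
tool_pos: [0.4225, -0.2861, 0.1508]
eef_rot: [0.201, 0.98, 0.0, -0.0]
ft_force: [0.5, 0.0, 1.1]
opening: 0.0683
gripper_force: 0.0
(array([0.006, 0.003, 0.478]), [array([ 0.0001, -0.    , -0.0006]), array([-1.000e-04, -1.000e-04,  4.994e-01])])
```

```bash
python3 -m jog '{"travel":[[0.006,0.003,0.15],[0.006,0.003,0.3],[0.006,0.003,0.42],[0.006,0.003,0.475],[0.006,0.003,0.475]],"rot":[[0,0,0],[0,0,0],[0,0,0],[0,0,0],[0,0,0]],"grip":[0.8,0.8,0.8,0.8,0.8]}'
python3 -m jog '{"travel":[[0,0,0],[0,0,0],[0,0,0],[0,0,0],[0,0,0]],"rot":[[0,0,0],[0,0,0],[0,0,0],[0,0,0],[0,0,0]],"grip":[0.6,0.45,0.35,0.25,0.2]}' 50
python3 -m jog '{"travel":[[0,0,0],[0,0,0]],"rot":[[0,0,0],[0,0,0]],"grip":[0.2,0.2]}'
python3 -m jog '{"travel":[[0,0,-0.1],[0,0,-0.3],[0,0,-0.5],[0,0,-0.65],[0,0,-0.65]],"rot":[[0,0,0],[0,0,0],[0,0,0],[0,0,0],[0,0,0]],"grip":[0.2,0.2,0.2,0.2,0.2]}'
python3 - <<'E'
from h import *
p=place([[.0095,-.0185,0]],[.575,.0497,2.1083])[0]; print(p,go([p[0],p[1],.178],2.1083),yaw(telemetry.read_state()))
E
```

```text
time: 21.2
tool_pos: [0.4213, -0.2858, 0.0793]
eef_rot: [0.201, 0.98, 0.0, -0.0]
ft_force: [-0.2, 0.3, 0.6]
opening: 0.0683
gripper_force: 0.0
time: 21.7
tool_pos: [0.4221, -0.2863, 0.0807]
eef_rot: [0.2, 0.98, -0.0, 0.001]
ft_force: [-0.4, 1.1, 6.5]
opening: 0.0321
gripper_force: 49.2
time: 21.9
tool_pos: [0.4221, -0.2863, 0.0806]
eef_rot: [0.2, 0.98, -0.0, 0.001]
ft_force: [-1.4, 1.7, 6.1]
opening: 0.0324
gripper_force: 49.2
time: 22.4
tool_pos: [0.423, -0.287, 0.1806]
eef_rot: [0.201, 0.98, -0.002, 0.003]
ft_force: [1.0, -0.7, -1.7]
opening: 0.0325
gripper_force: 50.0
[0.58602737 0.06733228 0.        ] (array([-0.071,  2.599,  0.012]), [array([-0.    ,  0.001 ,  0.1002]), array([-0.0013, -0.    , -0.3998])]) 2.7377203318724286
```

```bash
python3 -m jog '{"travel":[[0,0.2,-0.15],[-0.02,0.45,-0.27],[-0.024,0.7,-0.27],[-0.024,0.866,-0.27],[-0.024,0.866,-0.27]],"rot":[[0,0,0],[0,0,0],[0,0,0],[0,0,0],[0,0,0]],"grip":[0.2,0.2,0.2,0.2,0.2]}'
python3 -m jog '{"travel":[[-0.024,0.25,0],[-0.024,0.5,0],[-0.024,0.75,0],[-0.024,0.866,0]],"rot":[[0,0,0],[0,0,0],[0,0,0],[0,0,0]],"grip":[0.2,0.2,0.2,0.2]}'
python3 -m jog '{"travel":[[-0.024,0.25,0],[-0.024,0.5,0],[-0.024,0.75,0],[-0.024,0.866,0],[-0.024,0.866,0]],"rot":[[0,0,0.02],[0,0,0.04],[0,0,0.06],[0,0,0.08],[0,0,0.1]],"grip":[0.2,0.2,0.2,0.2,0.2]}'
python3 -m jog '{"travel":[[0,0,0],[0,0,0],[0,0,0]],"rot":[[0,0,0],[0,0,0],[0,0,0]],"grip":[0.2,0.2,0.2]}'
python3 - <<'E'
from h import *
im,c,s=snap("wrist"); cv2.imwrite("pics/w10.png",im); np.save("w10.npy",np.r_[s["tool_pos"],s["eef_rot"]])
g=grad(im,1); t=s["tool_pos"]; z=t[2]-.0806; R=Ro.from_euler("z",-2.1083).as_matrix()
loc=lambda q:(R@(np.r_[q[:2],0]-[.575,.0497,0])*1000).round(1)[:2]
for n,P in (("top",rect(.027,.027,.066+z)),("base",rect(.027,.027,z))):
    p,f=fit([(g,c)],P,[t[0],t[1],2.1083]); print(n,p[2],f,loc(p))
print(t,yaw(s),loc(t)); print("round",loc(fit([(g,c)],ring(.017,.115),[.616,.0158,0])[0]))
q=[.58603,.06733]; print(go([*q,.09],2.1083))
E
```

```text
time: 22.9
tool_pos: [0.4764, -0.1638, 0.2177]
eef_rot: [0.197, 0.98, 0.001, 0.0]
ft_force: [0.7, -0.3, -1.6]
opening: 0.0323
gripper_force: 50.1
time: 23.3
tool_pos: [0.5302, -0.0472, 0.2172]
eef_rot: [0.199, 0.98, 0.001, -0.0]
ft_force: [0.3, -0.1, -0.8]
opening: 0.0323
gripper_force: 50.2
time: 23.8
tool_pos: [0.5842, 0.071, 0.2168]
eef_rot: [0.494, 0.87, 0.001, -0.001]
ft_force: [-0.6, 0.7, -1.5]
opening: 0.0323
gripper_force: 50.3
time: 24.1
tool_pos: [0.584, 0.0668, 0.2171]
eef_rot: [0.493, 0.87, -0.0, -0.0]
ft_force: [-0.7, 0.3, -1.0]
opening: 0.0324
gripper_force: 50.3
top 2.1097155172298905 -57.6308708190918 [ 11.2 -18.1]
base 2.0419690129734342 -52.444034576416016 [ 6.6 -8.5]
[0.58402815 0.06682333 0.21711661] 2.1102076937456986 [ 10.1 -16.5]
round [-46.6 -12.4]
(array([-0.004,  0.013,  0.848]), [array([-0.0001,  0.    ,  0.0002]), array([-0.000e+00, -2.000e-04, -4.998e-01])])
```

```bash
python3 -m jog '{"travel":[[-0.013,0.009,0.1],[-0.013,0.009,0.25],[-0.013,0.009,0.4],[-0.013,0.009,0.5],[-0.013,0.009,0.55]],"rot":[[0,0,0],[0,0,0],[0,0,0],[0,0,0],[0,0,0]],"grip":[0.2,0.2,0.2,0.2,0.2]}'
python3 -m jog '{"travel":[[0,0,0.06],[0,0,0.12],[0,0,0.18],[0,0,0.23],[0,0,0.23]],"rot":[[0,0,0],[0,0,0],[0,0,0],[0,0,0],[0,0,0]],"grip":[0.2,0.2,0.2,0.2,0.2]}'
python3 -m jog '{"travel":[[0,0,0.02],[0,0,0.04],[0,0,0.055],[0,0,0.055]],"rot":[[0,0,0],[0,0,0],[0,0,0],[0,0,0]],"grip":[0.2,0.2,0.2,0.2]}'
```

```text
time: 24.65
tool_pos: [0.5854, 0.0665, 0.1327]
eef_rot: [0.493, 0.87, -0.001, -0.001]
ft_force: [0.3, 0.8, -0.8]
opening: 0.0324
gripper_force: 50.4
time: 25.15
tool_pos: [0.5859, 0.0669, 0.0994]
eef_rot: [0.493, 0.87, -0.0, -0.001]
ft_force: [0.0, -0.5, -1.4]
opening: 0.0323
gripper_force: 50.4
time: 25.55
tool_pos: [0.5863, 0.067, 0.092]
eef_rot: [0.493, 0.87, -0.0, -0.0]
ft_force: [0.4, -0.9, -2.1]
opening: 0.0324
gripper_force: 50.4
```

```bash
python3 -m jog '{"travel":[[0,0,0.015],[0,0,0.03],[0,0,0.04],[0,0,0.045],[0,0,0.045]],"rot":[[0,0,0],[0,0,0],[0,0,0],[0,0,0],[0,0,0]],"grip":[0.2,0.2,0.2,0.2,0.2]}'
python3 -m jog '{"travel":[[0,0,0],[0,0,0]],"rot":[[0,0,0],[0,0,0]],"grip":[0.2,0.2]}'
```

```text
time: 26.05
tool_pos: [0.5865, 0.0672, 0.0857]
eef_rot: [0.493, 0.87, -0.0, 0.0]
ft_force: [-0.5, 0.5, 2.3]
opening: 0.0322
gripper_force: 50.6
time: 26.25
tool_pos: [0.5864, 0.0672, 0.0857]
eef_rot: [0.493, 0.87, 0.0, 0.0]
ft_force: [0.1, 0.8, 2.7]
opening: 0.0324
gripper_force: 50.7
```

```bash
python3 -m jog '{"travel":[[0,0,0],[0,0,0],[0,0,0],[0,0,0]],"rot":[[0,0,0],[0,0,0],[0,0,0],[0,0,0]],"grip":[0.5,0.6,0.65,0.65]}'
python3 -m jog '{"travel":[[0,0,-0.15],[0,0,-0.45],[0,0,-0.75],[0,0,-0.95],[0,0,-0.95]],"rot":[[0,0,0],[0,0,0],[0,0,0],[0,0,0],[0,0,0]],"grip":[0.65,0.65,0.65,0.65,0.65]}'
python3 - <<'E'
from h import *
im,c,s=snap("wrist"); cv2.imwrite("pics/w11.png",im); np.save("w11.npy",np.r_[s["tool_pos"],s["eef_rot"]])
g=grad(im,1); R=Ro.from_euler("z",-2.1083).as_matrix()
loc=lambda q:(R@(np.r_[q[:2],0]-[.575,.0497,0])*1000).round(1)[:2]
for n,P,p0 in (("caddy",CAD,[.575,.05,2.108]),("case",rect(.056,.018,.077),[.5605,.016,2.11]),("sqtop",rect(.027,.027,.071),[.586,.067,2.108]),("sqcap",ring(.017,.109),[.586,.067,0]),("rcap",ring(.017,.115),[.616,.0158,0]),("vial2",ring(.014,.08),[.516,.087,0])):
    p,f=fit([(g,c)],P,p0); print(n,p[2],round(f,1),loc(p))
print(go([.57,-.278,.21]))
E
```

```text
time: 26.65
tool_pos: [0.5864, 0.0671, 0.0854]
eef_rot: [0.493, 0.87, 0.0, -0.0]
ft_force: [0.2, 0.5, 0.7]
opening: 0.0556
gripper_force: 0.0
time: 27.15
tool_pos: [0.589, 0.068, 0.2329]
eef_rot: [0.493, 0.87, 0.002, 0.004]
ft_force: [-0.3, -0.0, -0.7]
opening: 0.0557
gripper_force: 0.0
caddy 2.0985186344458615 -70.0 [ 0.2 -0.4]
case 2.1047536934590294 -72.7 [-14.   28.7]
sqtop 2.1155583206085913 -107.2 [ 10.6 -20.3]
sqcap 0.003215403918888243 -93.1 [  9.9 -21.4]
rcap 0.024695053051832304 -85.7 [-48. -16.]
vial2 0.018010720228790092 -67.4 [62.7 30.6]
[-1.916 -1.282  0.134]
```

```bash
python3 -m jog '{"travel":[[-0.96,-0.64,0],[-0.96,-0.64,0],[-0.96,-0.64,0],[-0.96,-0.64,0]],"rot":[[0,0,0],[0,0,0],[0,0,0],[0,0,0]],"grip":[0.65,0.65,0.65,0.65]}' >/dev/null
python3 -m jog '{"travel":[[-0.96,-0.64,0.1],[-0.96,-0.64,0.1],[-0.96,-0.64,0.1],[-0.96,-0.64,0.1],[-0.96,-0.64,0.1]],"rot":[[0,0,0],[0,0,0],[0,0,0],[0,0,0],[0,0,0]],"grip":[0.65,0.65,0.65,0.65,0.65]}'
python3 - <<'E'
from h import *
im,c,s=snap("wrist"); cv2.imwrite("pics/w12.png",im); np.save("w12.npy",np.r_[s["tool_pos"],s["eef_rot"]])
g=grad(im,1)
for p0 in ([.57,-.278,0],[.567,-.276,0],[.57,-.283,0]):
    p,f=fit([(g,c)],ring(.014,.075),p0); print(p,f)
    p2,f=fit([(g,c)],np.vstack([ring(.014,.075),ring(.014,0)]),p0); print("both",p2,f)
print(nets.spot_in("wrist","vial_1")[:2],proj(c,[[p[0],p[1],.06]]),s["joints"])
print(go([*p[:2],.05],2.1083))
E
```

```text
time: 28.1
tool_pos: [0.5668, -0.2842, 0.2098]
eef_rot: [0.497, 0.868, -0.001, -0.002]
ft_force: [0.1, -0.6, -0.3]
opening: 0.0556
gripper_force: 0.0
[ 0.56879704 -0.27489048 -0.02334198] -92.60164642333984
both [ 0.56921699 -0.27528301  0.00564532] -73.86404418945312
[ 0.5688097  -0.27493202 -0.02591615] -92.60082244873047
both [ 0.56925145 -0.27525165 -0.03648628] -73.85733795166016
[ 0.56880144 -0.27490654 -0.0254596 ] -92.60770416259766
both [ 0.56926017 -0.27528411  0.02991463] -73.85710906982422
[{'xy': [324.1, 213.7], 'score': 0.56}] [[326.50720596 215.04495913]] [ 0.89263184  0.56919429 -0.67986163  1.6270663   0.39353713  1.09053506
  0.6345986 ]
(array([0.015, 0.014, 1.075]), [array([-0.0001, -0.0005,  0.0001]), array([ 7.000e-04, -2.000e-04, -4.999e-01])])
```

```bash
python3 -m jog '{"travel":[[0.015,0.007,0.2],[0.015,0.007,0.3],[0.015,0.007,0.3],[0.015,0.007,0.3]],"rot":[[0,0,0],[0,0,0],[0,0,0],[0,0,0]],"grip":[0.65,0.65,0.65,0.65]}'
python3 - <<'E'
from h import *
im,c,s=snap("wrist"); g=grad(im,1)
p,f=fit([(g,c)],ring(.014,.075),[.569,-.275,0]); print(p,f,s["tool_pos"]); print(go([*p[:2],.05],2.1083))
E
```

```text
time: 28.6
tool_pos: [0.5695, -0.2751, 0.1681]
eef_rot: [0.493, 0.87, 0.0, -0.0]
ft_force: [0.4, -0.7, -0.3]
opening: 0.0558
gripper_force: 0.0
[ 0.56898995 -0.27503909  0.04852401] -89.43929290771484 [ 0.56952161 -0.27510208  0.16808   ]
(array([ 0.007, -0.004,  0.792]), [array([0.0001, 0.0001, 0.0004]), array([-2.000e-04,  2.000e-04, -4.996e-01])])
```

```bash
python3 -m jog '{"travel":[[0,-0.008,0.25],[0,-0.008,0.5],[0,-0.008,0.7],[0,-0.008,0.785],[0,-0.008,0.785]],"rot":[[0,0,0],[0,0,0],[0,0,0],[0,0,0],[0,0,0]],"grip":[0.65,0.65,0.65,0.65,0.65]}'
python3 -m jog '{"travel":[[0,0,0],[0,0,0],[0,0,0],[0,0,0],[0,0,0]],"rot":[[0,0,0],[0,0,0],[0,0,0],[0,0,0],[0,0,0]],"grip":[0.5,0.4,0.3,0.2,0.15]}' 40
python3 -m jog '{"travel":[[0,0,0],[0,0,0]],"rot":[[0,0,0],[0,0,0]],"grip":[0.15,0.15]}'
python3 -m jog '{"travel":[[0,0,-0.1],[0,0,-0.3],[0,0,-0.55],[0,0,-0.8],[0,0,-0.87]],"rot":[[0,0,0],[0,0,0],[0,0,0],[0,0,0],[0,0,0]],"grip":[0.15,0.15,0.15,0.15,0.15]}'
python3 - <<'E'
from h import *
p=place([[.061,-.0305,0]],[.575,.0497,2.1083])[0]; print(p,go([p[0],p[1],.19],2.1083))
E
```

```text
time: 29.15
tool_pos: [0.5678, -0.2764, 0.0494]
eef_rot: [0.493, 0.87, 0.0, -0.001]
ft_force: [-0.2, 0.1, 0.5]
opening: 0.0558
gripper_force: 0.0
time: 29.65
tool_pos: [0.5694, -0.2774, 0.0523]
eef_rot: [0.493, 0.87, -0.0, 0.002]
ft_force: [0.3, -0.8, 7.4]
opening: 0.0264
gripper_force: 39.2
time: 29.85
tool_pos: [0.5694, -0.2773, 0.0523]
eef_rot: [0.493, 0.87, -0.0, 0.002]
ft_force: [-1.3, -0.5, 7.2]
opening: 0.0266
gripper_force: 39.2
time: 30.35
tool_pos: [0.5705, -0.2772, 0.1865]
eef_rot: [0.493, 0.87, 0.0, 0.004]
ft_force: [0.4, 0.6, 1.0]
opening: 0.0264
gripper_force: 39.4
[0.56996759 0.11771415 0.        ] (array([ 2.261,  1.348, -0.033]), [array([0.0007, 0.0011, 0.0003]), array([-0.0017,  0.0011, -0.4997])])
```

```bash
python3 -m jog '{"travel":[[0.25,0.15,-0.03],[0.5,0.3,-0.05],[0.754,0.449,-0.06],[0.754,0.449,-0.06]],"rot":[[0,0,0],[0,0,0],[0,0,0],[0,0,0]],"grip":[0.15,0.15,0.15,0.15]}' >/dev/null
python3 -m jog '{"travel":[[0.25,0.15,0],[0.5,0.3,0],[0.754,0.449,0],[0.754,0.449,0]],"rot":[[0,0,0],[0,0,0],[0,0,0],[0,0,0]],"grip":[0.15,0.15,0.15,0.15]}' >/dev/null
python3 -m jog '{"travel":[[0.25,0.15,0],[0.5,0.3,0],[0.7,0.42,0],[0.754,0.449,0],[0.754,0.449,0]],"rot":[[0,0,0],[0,0,0],[0,0,0],[0,0,0],[0,0,0]],"grip":[0.15,0.15,0.15,0.15,0.15]}' >/dev/null
python3 -m jog '{"travel":[[0,0,0],[0,0,0],[0,0,0]],"rot":[[0,0,0],[0,0,0],[0,0,0]],"grip":[0.15,0.15,0.15]}'
python3 - <<'E'
from h import *
im,c,s=snap("wrist"); cv2.imwrite("pics/w13.png",im); np.save("w13.npy",np.r_[s["tool_pos"],s["eef_rot"]])
g=grad(im,1); t=s["tool_pos"]; z=t[2]-.0523; R=Ro.from_euler("z",-2.1083).as_matrix()
loc=lambda q:(R@(np.r_[q[:2],0]-[.575,.0497,0])*1000).round(1)[:2]
for n,P in (("top",ring(.014,.075+z)),("base",ring(.014,z)),("both",np.vstack([ring(.014,.075+z),ring(.014,z)]))):
    for d in (0,.003): p,f=fit([(g,c)],P,[t[0]-.5*d,t[1]+.86*d,0]); print(n,round(f,1),loc(p))
print(t,yaw(s),loc(t))
E
```

```text
time: 31.95
tool_pos: [0.5677, 0.1162, 0.1896]
eef_rot: [0.495, 0.869, -0.0, 0.0]
ft_force: [0.3, -0.0, -1.3]
opening: 0.0265
gripper_force: 39.5
top -46.9 [ 68.5 -28.3]
top -46.9 [ 68.5 -28.3]
base -58.7 [ 57.9 -28.8]
base -59.5 [ 73.6 -32.3]
both -47.4 [ 57.9 -28.8]
both -47.5 [ 57.9 -28.6]
[0.56772654 0.1161614  0.1895694 ] 2.1068989714864537 [ 60.8 -27.8]
```

```bash
python3 - <<'E'
from h import *
im=cv2.imread("pics/w13.png"); c=wcam("w13.npy"); v=np.load("w13.npy"); t=v[:3]; y=2.107; ex=np.array([np.cos(y),np.sin(y),0]); ey=np.array([np.sin(y),-np.cos(y),0]); b=t-[0,0,.0523]
for dx in (0,.002,.004): print(dx,[proj(c,[b+ex*(dx+.014)+ey*.0005+[0,0,h]])[0].round(1).tolist() for h in (0,.055,.075)])
u=int(proj(c,[b+ex*.014])[0][0]); 
for col in (u-4,u,u+4): print(col,[f"{r}:{im[r,col].tolist()}" for r in range(100,250,4)])
E
```

```text
0 [[318.3, 240.7], [317.7, 279.0], [317.4, 300.4]]
0.002 [[318.2, 237.3], [317.7, 274.5], [317.4, 295.4]]
0.004 [[318.2, 233.9], [317.7, 270.0], [317.4, 290.4]]
313 ['100:[171, 183, 184]', '104:[178, 189, 186]', '108:[176, 187, 184]', '112:[170, 182, 184]', '116:[178, 189, 186]', '120:[172, 185, 184]', '124:[177, 188, 187]', '128:[176, 187, 185]', '132:[176, 187, 187]', '136:[172, 185, 187]', '140:[171, 184, 184]', '144:[171, 181, 182]', '148:[170, 182, 183]', '152:[175, 185, 186]', '156:[172, 184, 185]', '160:[175, 187, 186]', '164:[170, 181, 182]', '168:[173, 185, 185]', '172:[171, 183, 183]', '176:[171, 182, 185]', '180:[173, 184, 186]', '184:[170, 182, 184]', '188:[126, 135, 136]', '192:[57, 61, 62]', '196:[80, 82, 81]', '200:[109, 108, 110]', '204:[111, 113, 113]', '208:[111, 111, 112]', '212:[112, 109, 110]', '216:[106, 109, 107]', '220:[109, 111, 110]', '224:[105, 106, 106]', '228:[109, 108, 109]', '232:[92, 90, 90]', '236:[49, 49, 47]', '240:[48, 52, 53]', '244:[28, 40, 57]', '248:[81, 88, 95]']
317 ['100:[178, 189, 185]', '104:[172, 185, 184]', '108:[178, 188, 185]', '112:[1
[... 935 characters left out ...]
, 184]', '128:[175, 187, 186]', '132:[172, 182, 185]', '136:[173, 186, 185]', '140:[170, 181, 183]', '144:[176, 187, 186]', '148:[171, 183, 185]', '152:[172, 185, 186]', '156:[171, 182, 185]', '160:[175, 186, 187]', '164:[167, 179, 180]', '168:[177, 188, 185]', '172:[173, 185, 184]', '176:[169, 181, 182]', '180:[173, 184, 183]', '184:[172, 185, 186]', '188:[130, 138, 139]', '192:[57, 60, 60]', '196:[72, 76, 74]', '200:[110, 108, 111]', '204:[112, 110, 112]', '208:[112, 111, 112]', '212:[110, 113, 111]', '216:[104, 106, 105]', '220:[110, 110, 109]', '224:[112, 113, 111]', '228:[105, 105, 105]', '232:[92, 92, 92]', '236:[49, 52, 54]', '240:[49, 50, 51]', '244:[11, 32, 50]', '248:[84, 93, 97]']
```

```bash
python3 -m jog '{"travel":[[0.004,0.015,0.1],[0.004,0.015,0.25],[0.004,0.015,0.4],[0.004,0.015,0.5],[0.004,0.015,0.5]],"rot":[[0,0,0],[0,0,0],[0,0,0],[0,0,0],[0,0,0]],"grip":[0.15,0.15,0.15,0.15,0.15]}'
python3 -m jog '{"travel":[[0,0,0.08],[0,0,0.16],[0,0,0.24],[0,0,0.32],[0,0,0.34]],"rot":[[0,0,0],[0,0,0],[0,0,0],[0,0,0],[0,0,0]],"grip":[0.15,0.15,0.15,0.15,0.15]}'
python3 -m jog '{"travel":[[0,0,0],[0,0,0]],"rot":[[0,0,0],[0,0,0]],"grip":[0.15,0.15]}'
```

```text
time: 32.5
tool_pos: [0.5674, 0.1192, 0.1119]
eef_rot: [0.493, 0.87, -0.002, -0.002]
ft_force: [-0.5, 0.3, 0.3]
opening: 0.0263
gripper_force: 39.5
time: 33.0
tool_pos: [0.5681, 0.1195, 0.062]
eef_rot: [0.493, 0.87, -0.001, -0.001]
ft_force: [0.1, -0.6, 0.4]
opening: 0.0267
gripper_force: 39.5
time: 33.2
tool_pos: [0.5693, 0.12, 0.064]
eef_rot: [0.493, 0.87, 0.0, 0.0]
ft_force: [-0.4, -0.3, -0.3]
opening: 0.0265
gripper_force: 39.5
```

```bash
python3 -m jog '{"travel":[[-0.012,0,0.01],[-0.012,0,0.02],[-0.012,0,0.035],[-0.012,0,0.045],[-0.012,0,0.045]],"rot":[[0,0,0],[0,0,0],[0,0,0],[0,0,0],[0,0,0]],"grip":[0.15,0.15,0.15,0.15,0.15]}'
python3 -m jog '{"travel":[[0,0,0],[0,0,0]],"rot":[[0,0,0],[0,0,0]],"grip":[0.15,0.15]}'
```

```text
time: 33.7
tool_pos: [0.5701, 0.1182, 0.0574]
eef_rot: [0.493, 0.87, -0.0, 0.0]
ft_force: [-0.8, -0.3, 3.0]
opening: 0.0266
gripper_force: 40.0
time: 33.9
tool_pos: [0.5701, 0.1183, 0.0573]
eef_rot: [0.493, 0.87, -0.0, 0.0]
ft_force: [-1.7, -0.4, 5.3]
opening: 0.0269
gripper_force: 40.0
```

On the floor. I'll release with a limited opening, lift, and check all pieces.

```bash
python3 -m jog '{"travel":[[0,0,0],[0,0,0],[0,0,0],[0,0,0]],"rot":[[0,0,0],[0,0,0],[0,0,0],[0,0,0]],"grip":[0.4,0.48,0.52,0.52]}'
python3 -m jog '{"travel":[[0,0,-0.15],[0,0,-0.4],[0,0,-0.7],[0,0,-1],[0,0,-1]],"rot":[[0,0,0],[0,0,0],[0,0,0],[0,0,0],[0,0,0]],"grip":[0.52,0.52,0.52,0.52,0.52]}'
python3 -m jog '{"travel":[[-0.3,0.3,-0.3],[-0.6,0.5,-0.5],[-0.9,0.7,-0.5],[-0.9,0.7,-0.5],[-0.9,0.7,-0.5]],"rot":[[0,0,0],[0,0,0],[0,0,0],[0,0,0],[0,0,0]],"grip":[0.52,0.52,0.52,0.52,0.52]}'
python3 -m jog '{"travel":[[0,0,0],[0,0,0],[0,0,0]],"rot":[[0,0,0],[0,0,0],[0,0,0]],"grip":[0.52,0.52,0.52]}'
python3 - <<'E'
from h import *
V={}
for k in ("wrist","side","top"): im,c,s=snap(k); cv2.imwrite(f"pics/end_{k}.png",im); V[k]=(grad(im,.8),c)
R=Ro.from_euler("z",-2.1083).as_matrix()
loc=lambda q:(R@(np.r_[q[:2],0]-[.575,.0497,0])*1000).round(1)[:2]
W=lambda x,y:place([[x,y,0]],[.575,.0497,2.1083])[0][:2]
for n,P,p0 in (("caddy",CAD,[.575,.05,2.108]),("case",rect(.056,.018,.077),[*W(-.0205,.0295),2.108]),("sqcap",ring(.017,.109),[*W(.01,-.019),0]),("rcap",ring(.017,.115),[*W(-.05,-.018),0]),("vial1",ring(.014,.08),[*W(.061,-.0305),0]),("vial2",ring(.014,.08),[*W(.061,.0305),0])):
    for k in V: p,f=fit([V[k]],P,p0); print(n,k,round(f,1),loc(p),round(p[2],3))
for n in ("flask_1","beaker","canister"): print(n,[np.round(d["xy"]).tolist()+[round(d["score"],2)] for d in nets.spot_in("side",n)[:2]])
E
```

```text
time: 34.3
tool_pos: [0.5699, 0.1182, 0.0567]
eef_rot: [0.493, 0.87, -0.0, -0.0]
ft_force: [0.2, -0.3, 0.9]
opening: 0.0444
gripper_force: 0.0
time: 34.8
tool_pos: [0.5733, 0.12, 0.2133]
eef_rot: [0.493, 0.87, 0.004, 0.004]
ft_force: [-0.2, -0.2, -0.0]
opening: 0.0444
gripper_force: 0.0
time: 35.3
tool_pos: [0.7335, 0.0515, 0.2807]
eef_rot: [0.496, 0.868, -0.0, 0.001]
ft_force: [-0.0, -1.2, 0.1]
opening: 0.0445
gripper_force: 0.0
time: 35.6
tool_pos: [0.7284, 0.0574, 0.2817]
eef_rot: [0.493, 0.87, -0.0, -0.0]
ft_force: [0.3, 0.3, -0.6]
opening: 0.0447
gripper_force: 0.0
caddy wrist -78.8 [ 0.4 -0.9] 2.106
caddy side -70.4 [ 0.5 12.1] 2.096
caddy top -104.4 [1.8 2.7] 2.11
case wrist -96.6 [-21.6  27.1] 2.113
case side -81.7 [-22.3  31.3] 2.157
case top -98.4 [-15.9  36.9] 2.115
sqcap wrist -97.1 [  9.6 -21. ] -0.031
sqcap side -120.0 [ 10. -19.] -0.05
sqcap top -85.3 [ 10.7 -18.8] -0.006
rcap wrist -75.9 [-47.7 -23. ] 0.039
rcap side -92.1 [-51.1 -14.1] 0.044
rcap top -115.3 [-46.3  -8.7] 0.031
vial1 wrist -76.1 [ 62.5 -32.5] 0.049
vial1 side -90.3 [ 63.  -29.7] 0.045
vial1 top -97.8 [ 64.9 -24.2] 0.061
vial2 wrist -87.1 [62.5 31.8] -0.052
vial2 side -57.9 [64.1 36.2] 0.093
vial2 top -91.9 [65.5 37.9] 0.124
flask_1 [[402.0, 157.0, 0.7]]
beaker [[348.0, 156.0, 0.58]]
canister [[233.0, 407.0, 0.77]]
```

```bash
python3 -c "
from workcell import manip
print(manip.close_job())"
```

```text
the job is handed in; nothing more can be done
None
```

I handed the job in at about 36 s: the case, both bottles and vial_1 are set down on the caddy floor, vial_2 is still in its pocket, and I did not touch the flasks, beaker or canister. The final camera fits put every piece in its place; the verdict itself was not reported back.

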